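Pack the bagging kit under the cantilever tray

ROBOT

A 6-joint arm with a two-finger parallel gripper is mounted at the origin on a cart in front of the work surface, level with it; the furniture and walls round the work are solid. World frame = base frame: x ahead of the robot, y to its left, z up, the work surface at z = 0. Lengths are in m, angles in rad, forces in N, time in s.
With the tool pointing down it reaches from about 0.35 to 0.775 m from the base axis. Payload 7.3 kg.
Tool frame: the origin (TCP) lies at the very end of the fingers, on their centre line; the grasp point (between the pads) lies 19 mm behind it; z points along the fingers, y is the line along which they close (so a half turn about z gives the same grasp; the last joint's range is limited). The gripper opens to 92 mm and grips with 3 to 60 N. Pads are 19 mm wide; open, the fingers measure 130 mm over their backs; the gripper's body (75 mm by 190 mm) begins 47 mm behind the grasp point.
Start: joints at [1.188, 0.342, 1.524, -0, 1.275, -0.146], TCP at [0.123, 0.51, 0.227] pointing down, gripper open.
Joint ranges: [-2.53, 2.53], [-0.77, 2.02], [0.04, 2.7], [-1, 4.14], [0.28, 2.66], [-3.11, 3.11]. Speed limits (rad/s): [2.57, 2.57, 3.14, 3.14, 3.14, 3.14].

INTERFACE

Orientations are given as [roll, pitch, yaw] about the fixed x, y, z axes, in that order (R = Rz(yaw) Ry(pitch) Rx(roll)).
In Python, from cell import robot gives the robot as it stands. The module is installed in compiled form; this text tells all that it offers.
- The arm moves only by the tool arm_command, never from a script. Its argument "moves" is a list of rows, each a list of 3 entries, a list of its own where there are three numbers: the shift along the tool's x, y, z in m, then the turn, a rotation vector about the tool's x, y, z in rad, then the finger opening in m, from 0 to 0.0918. In form: [[[dx, dy, dz], [ax, ay, az], claw], ...]. A call has exactly 5 rows; each row is the pose to reach, as a shift and turn from the pose commanded when the call began, along the tool's axes at that moment; what a row does not reach only later rows make up. A row lasts 1/10 s, in which the tool goes at most 50 mm and 8.59 degrees, less where a joint would pass 70% of its speed; a pose out of reach is approached as far as the arm can. A call with a gripper value outside its range is refused whole. The fingers move at their own pace and stop on an object; "squeeze" is the grip in N (left out, the last holds). Time passes only in rows, so rows that repeat a pose let the fingers close, or fill a call up. It gives the time, the measured TCP pose, the force, the opening and the grip force at its end, in the units of the state.
- robot.observe(): the state, without advancing time (a new reading comes with each control period).
- robot.read_camera(name): name is "scene" or "side" or "wrist"; returns the picture (384x512x3 uint8, red, green, blue); there is no depth.
- robot.camera_model(name): a dict with "fx", "fy", "cx", "cy" (pixels), "R" (3x3) and "t" (3): a world point X has camera coordinates R X + t. Camera axes: x right, y down, z forward; pixel columns grow to the right and rows downward; lengths in m; the calibration is good to about 2 mm. A picture is of the moment at which its call begins: read the wrist's pose just before it. camera_model takes no time and is no camera call; for the wrist camera it gives the pose at the moment of the call.
- robot.hand_in(): hands the job in; it is judged then, once.
The state is a dict: "time": time; "qpos": joint angles; "qvel": joint speeds; "joint_efforts": joint torques, N m; "tool_pos": TCP position; "tool_rot": TCP orientation; "contact_force": force on the tool from outside, world axes, zero at the start; "torque": the same for the moment, N m; "opening": finger opening in m; "grip_force": force on a finger pad.
Only numpy, scipy, OpenCV 4.12 (cv2) and the standard library are available. Lean on these libraries where they do the work, as an engineer would, in place of code of your own. Each camera call takes 0.05 s, during which the arm holds its last target. There are 200 camera calls.

TASK

Pack the bagging kit into the two-tier caddy: swing its top tray fully up and back on its arms, then stand every tool that is out on the table (tamper, steel cup, lot stamp, brass weights, whichever there are) upright on its base in the large compartment underneath, and stand the flat ink tin upright on one of its short edges in the narrow bay at the right-hand end. When everything is in, swing the tray back down to its closed position over the compartment; do not disturb the timer or the calculator.

Things in the scene. Friction and masses are not known exactly. Their poses are not given: they have to be found in the camera images.
- caddy: Fixed grey caddy: open bin 138 (x) by 288 (y) mm outside, walls 4 mm thick and 55 high, inner floor at z = 6, under a level tray of the same outline with 28 mm walls. Origin: centre of the bin's underside on the table; x away from the robot, y left at yaw 0. The tray hangs on parallel arms 125 mm long along the outer +y and -y faces (out to y = +-155). A pen and a label roll are fixed in the tray.
- tray_handle (a point): Middle of the tray's handle, a black bar 70 mm long along the caddy's y, 14 mm thick, on two end posts, 30 mm above the tray's rim, 30 mm to -x of the tray's centre. It never turns, but moves on an arc in the caddy's x-z plane; with q = tray_arm it is at caddy x = -30 + 125*(sin(q-0.96) + 0.819), z = 157 + 125*(cos(q-0.96) - 0.574) mm.
- tray_arm (a joint): Angle of the tray's arms: 0 closed (stop; tray over the bin, underside at z = 99 mm), 1.83 fully up and back (stop; tray 198 mm further to +x, underside at 108 mm, near edge at caddy x = 129). Arms upright at 0.96; either side of that the tray's weight (0.45 kg, lightly damped) takes it to the nearer stop, where it stays.
- bay (a point): Centre of the inner floor of the narrow bay at the bin's -y end, 6 mm above the table, axes as the caddy's. Bay inside: 130 mm along x, 25 mm along y; its outer walls are 55 mm high, the 4 mm divider towards the large compartment reaches 40 mm above the table.
- well (a point): Centre of the inner floor of the large compartment, 6 mm above the table, axes as the caddy's. Compartment inside: 130 mm along x, 251 mm along y.
- ink_tin: Closed flat dark blue ink tin, 56 (its x) by 87 (its y) by 14 mm (its z), 80 g, lying flat at the start. Origin: centre of its underside. Standing on a short edge its y axis is vertical (either way up), it is 87 mm high and its origin is 43.5 mm above the floor it stands on. It can be held across its 56 mm width with the tool tilted 45 degrees.
- tamper: Coffee tamper, standing: metal base 58 mm in diameter and 24 mm high, wooden handle at most 36 mm in diameter above it, 85 mm high in all, 380 g. Origin: centre of the underside. May be absent.
- dosing_cup: Steel cup, open at the top, standing: 60 mm in diameter, 62 mm high, 120 g. Origin: centre of the underside. Grasp round the body. May be absent.
- lot_stamp: Stamp, standing: wooden foot 26 (x) by 60 (y) mm, 18 mm high, with a turned handle (26 mm in diameter from 38 to 71 mm high, 17 mm below that), 71 mm high in all, 90 g. Origin: centre of the underside. May be absent.
- large_weight: Brass check weight, standing: base 32 mm in diameter and 27 mm high, knob 16 mm in diameter on top, 40 mm high in all, 200 g. Origin: centre of the underside. May be absent.
- small_weight: Brass check weight, standing: base 24 mm in diameter and 20 mm high, knob 12 mm in diameter on top, 34 mm high in all, 100 g. Origin: centre of the underside. May be absent.
- brew_timer: Round white kitchen timer with a red dial, 62 mm in diameter, 40 mm high, a loose bystander. Origin: centre of the underside.
- calculator: Pocket calculator, 118 by 67 by 14 mm, a loose bystander. Origin: centre of the underside.

How it is judged:
By the outcome, as a careful person would: the job done as asked, in the order asked, and still so for the second after the job is handed in, with the robot touching nothing.
Of tamper, dosing_cup, lot_stamp, large_weight, small_weight only 3 to 5 are there at a start; the rules pass over those that are not, and their reading is None.
At some moment in a run one of ink_tin, dosing_cup may be knocked a few centimetres aside while the robot is not near it.
It also fails if it takes over 210 s, if anything falls off the work surface, if the arm or the gripper's body presses on something with over 40 N, if the wrist force passes 120 N, or if a joint passes its speed limit or range.

## Working session

There is one attempt and no reset: what is moved stays moved. The work goes in short steps, Python scripts to look and compute and a tool call to move; the robot and the scene stay as the last step left them, time stands still between calls to the robot, and variables do not carry over. Pictures are saved under pics/ and viewed, at most 14 in all, crops included, and the job is handed in when it is done.

Besides the shell and the picture viewer there is one more tool, called as a command line: name --argument value ..., lists and objects as JSON in quotes. arm_command: Moves the arm, as the interface text tells. Its arguments: {"type":"object","properties":{"moves":{"type":"array"},"squeeze":{"type":"number"}},"required":["moves"]}

```bash
mkdir -p pics; cat > h.py <<'E'
import numpy as np, cv2
from cell import robot
from scipy.spatial.transform import Rotation as Ro
def grab(n,name):
    m=robot.camera_model(n); im=robot.read_camera(n); cv2.imwrite(f'pics/{name}.png',im[:,:,::-1]); return m,im
def ray(m,u,v,z):
    R=np.array(m['R']);t=np.array(m['t']);c=-R.T@t
    d=R.T@np.array([(u-m['cx'])/m['fx'],(v-m['cy'])/m['fy'],1])
    return c+d*(z-c[2])/d[2]
def pix(m,X):
    p=np.array(m['R'])@np.array(X)+np.array(m['t']); return (m['fx']*p[0]/p[2]+m['cx'],m['fy']*p[1]/p[2]+m['cy'])
def pose():
    s=robot.observe(); return np.array(s['tool_pos']),Ro.from_euler('xyz',s['tool_rot'])
def to(pos,R=None):
    p,r=pose(); print('shift',np.round(r.inv().apply(np.array(pos)-p),4),'turn',np.round((r.inv()*R).as_rotvec(),4) if R is not None else '')
E
python3 - <<'E'
from h import *
for n in ['scene','side','wrist']:
    m,im=grab(n,n+'0'); R=np.array(m['R']);print(n,m['fx'],m['cx'],m['cy'],'pos',-R.T@np.array(m['t']),'fwd',R[2])
s=robot.observe();print(s)
a=cv2.imread('pics/scene0.png');b=cv2.imread('pics/side0.png')
E
```

```text
scene 388.1458529627481 253.69590235172834 188.5674832759516 pos [ 0.1089904  -0.97112943  0.8067113 ] fwd [ 0.36108998  0.75489042 -0.54749839]
side 412.08070534476985 249.69187135121607 200.72895905162125 pos [0.02017323 1.02910877 0.96041442] fwd [ 0.37299734 -0.72752411 -0.57583127]
wrist 284.9601535270449 251.73464919829152 188.0082980828323 pos [0.04918151 0.5285782  0.38450249] fwd [ 0.27192233 -0.06744749 -0.95995264]
{'time': 0.15, 'qpos': array([ 1.18796899e+00,  3.42561792e-01,  1.52478745e+00, -1.53977251e-05,
        1.27540402e+00, -1.45974554e-01]), 'qvel': array([ 0.00086386, -0.00316683, -0.00305918, -0.00061985,  0.00034841,
        0.00077204]), 'joint_efforts': array([ 1.05181665e-03, -4.31476343e+01, -2.44353408e+01,  7.16843759e-02,
        5.37731289e-02, -8.06509001e-05]), 'tool_pos': array([0.12304395, 0.51006592, 0.22620862]), 'tool_rot': array([-3.14044225e+00, -1.54248377e-04,  2.90474427e+00]), 'contact_force': array([1.02426129, 0.33174542, 0.78866369]), 'torque': array([-0.01863774,  0.01969591,  0.03442176]), 'grip_force': 0.0, 'opening': 0.09179382312619551}
```

View pics/scene0.png

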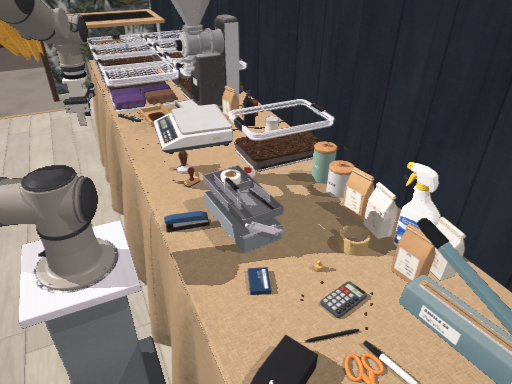

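View pics/side0.png

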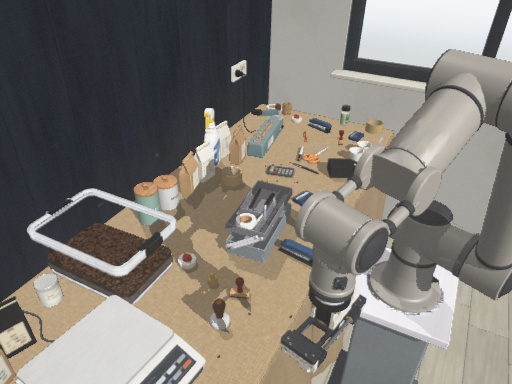

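The scene view shows the caddy at about (245,205), a tin candidate at (260,280), the calculator at (345,298), a brass piece at (318,266), and the stamp and tamper at (185,170). The side view shows the tamper (220,315), stamp (240,290), brass piece (212,282) and timer (187,262). I'll zoom in.

```bash
python3 - <<'E'
from h import *
a=cv2.imread('pics/scene0.png');b=cv2.imread('pics/side0.png')
c1=cv2.resize(a[140:320,150:390],(800,600),interpolation=cv2.INTER_CUBIC);cv2.imwrite('pics/c1.png',c1)
c2=cv2.resize(b[160:340,140:380],(800,600),interpolation=cv2.INTER_CUBIC);cv2.imwrite('pics/c2.png',c2)
E
```

```text
(no output)
```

View pics/c1.png

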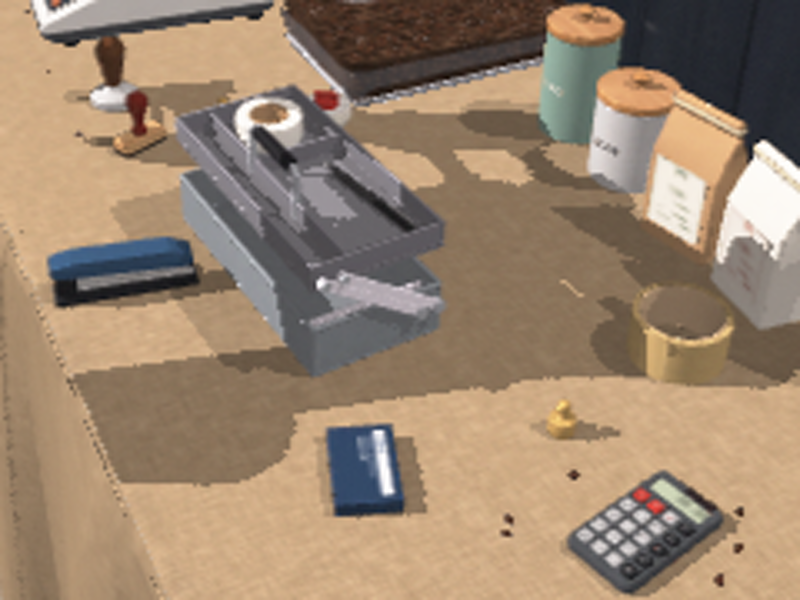

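View pics/c2.png

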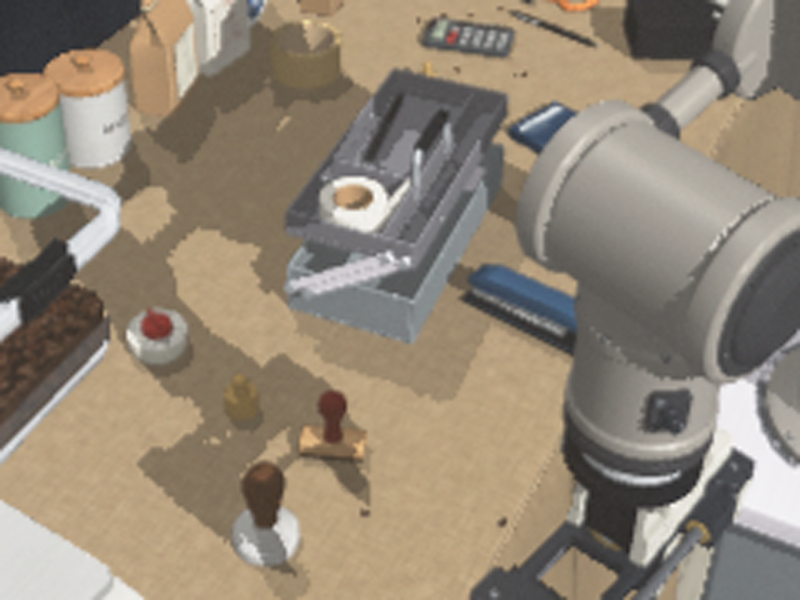

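View pics/wrist0.png

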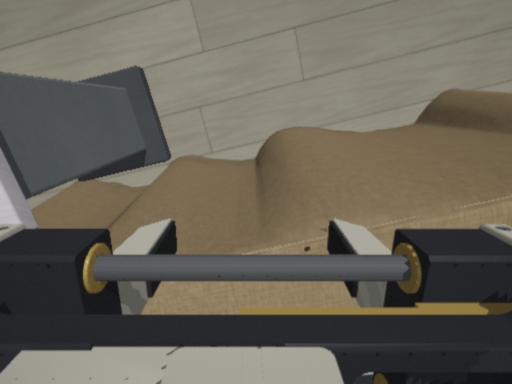

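The crops show a tamper, stamp, large weight and small weight; there is no cup. The tin is at c1 (365,470), the calculator at c1 (645,530) and the timer at c2 (158,335). The wrist picture shows only floor and the cart edge. Next I'll measure.

```bash
python3 - <<'E'
from h import *
ms=robot.camera_model('scene');md=robot.camera_model('side')
S=lambda x,y,z:ray(ms,150+.3*x,140+.3*y,z); D=lambda x,y,z:ray(md,140+.3*x,160+.3*y,z)
def tri(a,b):
    P=[]
    for m,(u,v) in ((ms,(150+.3*a[0],140+.3*a[1])),(md,(140+.3*b[0],160+.3*b[1]))):
        R=np.array(m['R']);P.append(np.c_[R,m['t']]);P[-1]=np.array([[m['fx'],0,m['cx']],[0,m['fy'],m['cy']],[0,0,1]])@P[-1]
    X=cv2.triangulatePoints(P[0],P[1],np.array([150+.3*a[0],140+.3*a[1]]),np.array([140+.3*b[0],160+.3*b[1]]))[:,0];return X[:3]/X[3]
r=lambda x:np.round(x,4)
print('tray corners scene',*[r(S(x,y,.127)) for x,y in [(178,125),(295,88),(443,232),(313,265)]])
print('bin bottom -x-y',r(S(316,375,0)),'+x-y',r(S(438,325,0)),'side -x+y',r(D(408,340,0)),'+x+y',r(D(292,305,0)))
print('tray side',r(D(507,93,.127)),r(D(395,70,.127)),r(D(410,240,.127)),r(D(292,210,.127)))
print('handle ends scene (272,145)',r(S(255,130,.157)),r(S(292,163,.157)),'side',r(D(417,143,.157)),r(D(445,113,.157)))
print('tamper base',r(S(115,97,.012)),r(D(267,535,.02)),'top',tri((108,42),(265,467)))
print('stamp foot',r(S(140,138,.012)),r(D(333,443,.015)),'top',tri((136,95),(333,395)))
print('large',r(D(242,402,.015)),'top',r(D(241,380,.04)))
print('small',r(S(562,425,.01)),'top',r(S(563,403,.034)))
print('timer',r(D(158,340,.02)),'calc',r(S(645,530,.014)))
for p in [(328,428),(392,424),(404,505),(335,513)]: print('tin',r(S(*p,.012)))
print('stapler',r(S(65,300,0)),r(S(195,285,0)),r(S(50,250,.05)))
print('far',r(ray(md,357,155,.05)), 'box',r(S(345,0,0)),r(S(300,20,.0)),'scale',r(S(70,40,0)))
print('canister',r(S(580,130,0)),r(S(620,180,0)),'cup',r(S(680,370,0)))
for n,m,lo,hi in (('scene',ms,(100,120,50),(125,255,255)),):
    im=cv2.imread('pics/scene0.png');k=cv2.inRange(cv2.cvtColor(im,cv2.COLOR_BGR2HSV),lo,hi);k[:,:240]=0;k[:255]=0;k[300:]=0;k[:,280:]=0
    cs=cv2.findContours(k,0,2)[0];c=max(cs,key=cv2.contourArea);c=cv2.convexHull(c)
    w=np.array([ray(m,u,v,.014)[:2] for u,v in c[:,0]],np.float32);print(cv2.minAreaRect(w))
E
```

```text
tray corners scene [0.4339 0.0979 0.127 ] [0.5698 0.1167 0.127 ] [ 0.5869 -0.1729  0.127 ] [ 0.4629 -0.1677  0.127 ]
bin bottom -x-y [ 0.4648 -0.1674 -0.    ] +x-y [ 0.599  -0.1532  0.    ] side -x+y [0.4407 0.1113 0.    ] +x+y [0.5693 0.1209 0.    ]
tray side [ 0.4602 -0.1702  0.127 ] [ 0.5903 -0.1541  0.127 ] [0.4433 0.1091 0.127 ] [0.5654 0.122  0.127 ]
handle ends scene (272,145) [0.483  0.0112 0.157 ] [ 0.4922 -0.0563  0.157 ] side [0.489  0.0009 0.157 ] [ 0.4867 -0.0614  0.157 ]
tamper base [0.4411 0.3725 0.012 ] [0.4335 0.3974 0.02  ] top [0.44229116 0.38125211 0.08297357]
stamp foot [0.4397 0.2701 0.012 ] [0.4355 0.2779 0.015 ] top [0.43952473 0.27084541 0.06849671]
large [0.535  0.2734 0.015 ] top [0.5368 0.2701 0.04  ]
small [ 0.626 -0.324  0.01 ] top [ 0.6257 -0.3218  0.034 ]
timer [0.6485 0.2453 0.02  ] calc [ 0.6187 -0.4512  0.014 ]
tin [ 0.4417 -0.2438  0.012 ]
tin [ 0.4933 -0.2628  0.012 ]
tin [ 0.4609 -0.3472  0.012 ]
tin [ 0.4075 -0.3313  0.012 ]
stapler [0.2866 0.0341 0.    ] [0.4096 0.0025 0.    ] [0.2826 0.0522 0.05  ]
far [ 0.3446 -0.6749  0.05  ] box [0.8187 0.5177 0.    ] [0.7363 0.4877 0.    ] scale [0.4359 0.5625 0.    ]
canister [0.9225 0.0864 0.    ] [ 0.9031 -0.0215  0.    ] cup [ 0.7695 -0.3025  0.    ]
((0.44889894127845764, -0.2988605499267578), (0.08835995942354202, 0.05194091796875), 69.84674835205078)
```

Caddy centre is about (0.516,-0.025) with yaw about 0.095. The handle measures (0.487,-0.028), which matches the given geometry, and the tin's 88x52 fits its size. Next I'll plan the move to the handle.

```bash
cat >> h.py <<'E'
CY=0.095; CC=np.array([.516,-.025,0]); Rc=Ro.from_euler('z',CY)
def cad(x,y,z): return CC+Rc.apply([x/1e3,y/1e3,z/1e3])
def down(yaw): return Ro.from_euler('xyz',[np.pi,0,yaw])
def plan(wps,start=None):
    p,r=pose() if start is None else start
    for q,R in wps:
        q=np.array(q); R=r if R is None else R
        rv=(r.inv()*R).as_rotvec()
        print(np.round(r.inv().apply(q-p),3).tolist(),np.round(rv,3).tolist(),'| d %.3f ang %.0f'%(np.linalg.norm(q-p),np.degrees(np.linalg.norm(rv)))); p,r=q,R
E
python3 - <<'E'
from h import *
print(robot.observe()['tool_pos'],cad(-30,0,157))
D=down(np.pi/2+CY)
plan([([.26,.31,.26],down(2.4)),([.38,.13,.26],down(1.95)),([.486,-.028,.22],D),([.486,-.028,.139],D)])
for k in range(1,11):
    q=1.83*k/10; print(round(125*(np.sin(q-.96)+.819)/1e3,4),round(125*(np.cos(q-.96)-.574)/1e3,4))
E
```

```text
[0.12304395 0.51006592 0.22620862] [ 0.48613527 -0.02784572  0.157     ]
[-0.18, -0.162, -0.034] [-0.001, 0.0, 0.505] | d 0.245 ang 29
[-0.21, -0.052, -0.0] [0.0, -0.0, 0.45] | d 0.216 ang 26
[-0.186, 0.04, 0.04] [0.0, -0.0, 0.284] | d 0.194 ang 16
[0.0, -0.0, 0.081] [0.0, 0.0, 0.0] | d 0.081 ang 0
0.0147 0.0174
0.0324 0.0318
0.0524 0.0428
0.0741 0.05
0.0968 0.0531
0.1196 0.0521
0.1418 0.0469
0.1627 0.0377
0.1817 0.0249
0.1979 0.0089
```

arm_command --moves '[[[-0.18,-0.162,-0.034],[0,0,0.505],0.05],[[-0.18,-0.162,-0.034],[0,0,0.505],0.05],[[-0.18,-0.162,-0.034],[0,0,0.505],0.05],[[-0.18,-0.162,-0.034],[0,0,0.505],0.05],[[-0.18,-0.162,-0.034],[0,0,0.505],0.05]]'

```text
time: 0.65
tool_pos: [0.2608, 0.3088, 0.261]
tool_rot: [3.141, 0.0, 2.398]
contact_force: [0.5, -0.3, 0.1]
opening: 0.0566
grip_force: 0.0
```

arm_command --moves '[[[-0.21,-0.052,0],[0,0,0.45],0.05],[[-0.21,-0.052,0],[0,0,0.45],0.05],[[-0.21,-0.052,0],[0,0,0.45],0.05],[[-0.21,-0.052,0],[0,0,0.45],0.05],[[-0.21,-0.052,0],[0,0,0.45],0.05]]'

```text
time: 1.15
tool_pos: [0.3816, 0.127, 0.2606]
tool_rot: [3.141, 0.001, 1.945]
contact_force: [-0.6, 0.1, -0.5]
opening: 0.0498
grip_force: 0.0
```

arm_command --moves '[[[-0.186,0.04,0.04],[0,0,0.284],0.05],[[-0.186,0.04,0.04],[0,0,0.284],0.05],[[-0.186,0.04,0.04],[0,0,0.284],0.05],[[-0.186,0.04,0.04],[0,0,0.284],0.05],[[-0.186,0.04,0.04],[0,0,0.284],0.05]]'

```text
time: 1.65
tool_pos: [0.4874, -0.0316, 0.2188]
tool_rot: [-3.14, 0.001, 1.661]
contact_force: [0.3, 0.4, -0.0]
opening: 0.0501
grip_force: 0.0
```

```bash
python3 - <<'E'
from h import *
print(pose()[0],robot.observe()['tool_rot'])
m,im=grab('wrist','w1')
print(pix(m,pose()[0]),pix(m,cad(-30,0,157)))
plan([([.486,-.028,.139],down(np.pi/2+CY))])
E
```

```text
[ 0.48740239 -0.03163605  0.21882412] [-3.13987844e+00  5.26828198e-04  1.66113818e+00]
(np.float64(250.49475038510866), np.float64(232.45108159811144)) (np.float64(251.14876159886398), np.float64(197.49710177844318))
[0.001, 0.0, 0.08] [-0.002, -0.001, -0.004] | d 0.080 ang 0
```

View pics/w1.png

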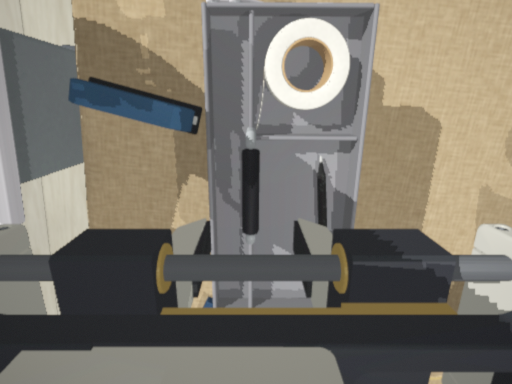

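The wrist view shows the handle at (251,192) against a predicted (251,197), and it is aligned with the tool. Descend and grip.

arm_command --moves '[[[0.002,0,0.03],[0,0,0],0.05],[[0.002,0,0.055],[0,0,0],0.05],[[0.002,0,0.08],[0,0,0],0.05],[[0.002,0,0.08],[0,0,0],0.05],[[0.002,0,0.08],[0,0,0],0.05]]' --squeeze 25

```text
time: 2.2
tool_pos: [0.4854, -0.0249, 0.1413]
tool_rot: [-3.141, -0.0, 1.667]
contact_force: [0.0, -0.1, 1.1]
opening: 0.05
grip_force: 0.0
```

arm_command --moves '[[[0,0,0],[0,0,0],0.0],[[0,0,0],[0,0,0],0.0],[[0,0,0],[0,0,0],0.0],[[0,0,0],[0,0,0],0.0],[[0,0,0],[0,0,0],0.0]]'

```text
time: 2.7
tool_pos: [0.4857, -0.0256, 0.141]
tool_rot: [3.141, 0.0, 1.666]
contact_force: [-0.2, 0.1, 1.3]
opening: 0.0145
grip_force: 0.0
```

arm_command --moves '[[[0,0.007,-0.009],[0,0,0],0.0],[[0,0.0147,-0.0174],[0,0,0],0.0],[[0,0.0233,-0.0249],[0,0,0],0.0],[[0,0.0324,-0.0318],[0,0,0],0.0],[[0,0.0422,-0.0377],[0,0,0],0.0]]'

```text
time: 3.2
tool_pos: [0.5269, -0.022, 0.1785]
tool_rot: [-3.138, 0.0, 1.666]
contact_force: [-3.1, -3.8, -4.5]
opening: 0.013
grip_force: 25.0
```

arm_command --moves '[[[0,0.0102,-0.0051],[0,0,0],0.0],[[0,0.0209,-0.0091],[0,0,0],0.0],[[0,0.0319,-0.0123],[0,0,0],0.0],[[0,0.0432,-0.0143],[0,0,0],0.0],[[0,0.0546,-0.0154],[0,0,0],0.0]]'

```text
time: 3.7
tool_pos: [0.5822, -0.0173, 0.1943]
tool_rot: [-3.14, 0.001, 1.665]
contact_force: [-1.5, -4.7, -4.0]
opening: 0.0131
grip_force: 25.0
```

arm_command --moves '[[[0,0.0114,0],[0,0,0],0.0],[[0,0.0228,0.001],[0,0,0],0.0],[[0,0.034,0.0032],[0,0,0],0.0],[[0,0.045,0.0062],[0,0,0],0.0],[[0,0.0556,0.0105],[0,0,0],0.0]]'

```text
time: 4.2
tool_pos: [0.6381, -0.0125, 0.1836]
tool_rot: [-3.141, 0.002, 1.665]
contact_force: [-1.3, -5.3, -2.6]
opening: 0.013
grip_force: 25.0
```

arm_command --moves '[[[0,0.0103,0.0049],[0,0,0],0.0],[[0,0.02,0.011],[0,0,0],0.0],[[0,0.0293,0.0177],[0,0,0],0.0],[[0,0.0377,0.0254],[0,0,0],0.0],[[0,0.0455,0.0337],[0,0,0],0.0]]'

```text
time: 4.7
tool_pos: [0.6831, -0.0087, 0.1494]
tool_rot: [-3.141, 0.002, 1.665]
contact_force: [-14.8, -7.5, 26.4]
opening: 0.0133
grip_force: 25.0
```

arm_command --moves '[[[0,0,0],[0,0,0],0.0],[[0,0,0],[0,0,0],0.05],[[0,0,0],[0,0,0],0.05],[[0,0,0],[0,0,0],0.05],[[0,0,-0.03],[0,0,0],0.05]]'

```text
time: 5.2
tool_pos: [0.6805, -0.0062, 0.1758]
tool_rot: [-3.133, -0.002, 1.666]
contact_force: [-0.2, -0.5, -0.4]
opening: 0.0406
grip_force: 0.0
```

arm_command --moves '[[[0,0,-0.05],[0,0,0],0.05],[[0,0,-0.08],[0,0,0],0.05],[[0,-0.05,-0.1],[0,0,0],0.05],[[0,-0.1,-0.1],[0,0,0],0.05],[[0,-0.12,-0.1],[0,0,0],0.05]]'

```text
time: 5.7
tool_pos: [0.5602, -0.0178, 0.2809]
tool_rot: [3.141, -0.0, 1.666]
contact_force: [0.3, -0.8, -0.3]
opening: 0.0498
grip_force: 0.0
```

```bash
python3 - <<'E'
from h import *
print(pose()[0],robot.observe()['qpos'])
a=grab('scene','s2')[1];b=grab('side','d2')[1]
cv2.imwrite('pics/m2.png',np.hstack([cv2.resize(x[120:320,150:350],(400,400),interpolation=cv2.INTER_CUBIC) for x in (a,b)])[:,:,::-1])
E
```

```text
[ 0.56015949 -0.01780065  0.28088167] [-1.68605691e-01  3.73419675e-01  1.32720383e+00  1.61690047e-04
  1.44048052e+00 -2.63947444e-01]
```

View pics/m2.png

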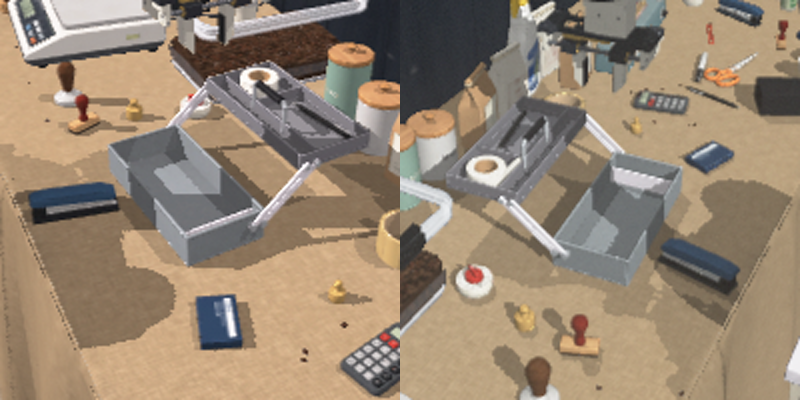

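The tray is up and back. In the left panel the weights are at (135,105) and (337,290), the tin at (218,322), and the bin is open; nothing else has been disturbed. I'll triangulate from both views.

```bash
cat >> h.py <<'E'
def tri(a,b):
    P=[]
    for n in ('scene','side'):
        m=robot.camera_model(n);P.append(np.array([[m['fx'],0,m['cx']],[0,m['fy'],m['cy']],[0,0,1]])@np.c_[np.array(m['R']),m['t']])
    X=cv2.triangulatePoints(P[0],P[1],np.array(a,float),np.array(b,float))[:,0];return X[:3]/X[3]
def blobs(f,lo,hi,box,amin=12):
    im=cv2.imread(f);k=cv2.inRange(cv2.cvtColor(im,cv2.COLOR_BGR2HSV),lo,hi);z=np.zeros_like(k);x0,y0,x1,y1=box;z[y0:y1,x0:x1]=k[y0:y1,x0:x1]
    n,l,s,c=cv2.connectedComponentsWithStats(z);return [(s[i].tolist(),np.round(c[i],1).tolist()) for i in range(1,n) if s[i][4]>=amin]
E
python3 - <<'E'
from h import *
ms=robot.camera_model('scene');md=robot.camera_model('side')
L=lambda x,y:(150+x/2,120+y/2)
r=lambda x:np.round(x,4)
for n,a,b in [('large',(135,105),(125,318)),('small',(337,290),(236,127)),('stamp',(83,97),(180,317)),('tamper',(66,65),(138,360)),('bin-x-y',(188,233),None),('bin-x+y',(110,144),(228,254)),('bin+x-y',(266,206),(283,166)),('bin+x+y',(178,125),(160,228))]:
    if b: print(n,tri(L(*a),L(*b)))
for c,lo,hi in (('brass',(17,120,90),(28,255,255)),('red',(0,130,40),(8,255,160)),('redB',(172,130,40),(180,255,255))):
    print(c,'S',blobs('pics/s2.png',lo,hi,(150,140,350,300)),'D',blobs('pics/d2.png',lo,hi,(150,150,350,320)))
E
```

```text
large [0.54061827 0.27137293 0.02187111]
small [ 0.62645038 -0.31895134  0.01302881]
stamp [0.440793   0.26981879 0.06789285]
tamper [0.44430708 0.38124224 0.08266734]
bin-x+y [0.43869323 0.10610963 0.06294604]
bin+x-y [ 0.5177844  -0.19959408  0.06978014]
bin+x+y [0.56645591 0.10584281 0.06780058]
brass S [([213, 169, 8, 11, 68], [216.6, 174.8]), ([314, 260, 9, 12, 72], [318.1, 266.2])] D [([266, 179, 4, 7, 14], [267.7, 182.6]), ([208, 273, 9, 12, 63], [212.6, 279.2])]
red S [([188, 167, 6, 14, 54], [190.9, 173.1])] D [([237, 278, 7, 15, 70], [239.8, 284.0])]
redB S [] D []
```

```bash
python3 - <<'E'
from h import *
plan([([.55,.12,.25],down(2.4)),([.539,.271,.15],down(3.12))])
E
```

```text
[0.138, 0.002, 0.031] [0.001, 0.0, -0.734] | d 0.142 ang 42
[0.11, 0.104, 0.1] [0.0, 0.0, -0.72] | d 0.181 ang 41
```

arm_command --moves '[[[0.138,0.002,0.031],[0,0,-0.734],0.06],[[0.138,0.002,0.031],[0,0,-0.734],0.06],[[0.138,0.002,0.031],[0,0,-0.734],0.06],[[0.138,0.002,0.031],[0,0,-0.734],0.06],[[0.138,0.002,0.031],[0,0,-0.734],0.06]]'

```text
time: 6.3
tool_pos: [0.5526, 0.1215, 0.2484]
tool_rot: [3.141, -0.0, 2.409]
contact_force: [0.4, -0.0, -0.8]
opening: 0.0601
grip_force: 0.0
```

arm_command --moves '[[[0.11,0.104,0.02],[0,0,-0.72],0.06],[[0.11,0.104,0.04],[0,0,-0.72],0.06],[[0.11,0.104,0.07],[0,0,-0.72],0.06],[[0.11,0.104,0.1],[0,0,-0.72],0.06],[[0.11,0.104,0.1],[0,0,-0.72],0.06]]'

```text
time: 6.8
tool_pos: [0.5379, 0.2727, 0.142]
tool_rot: [-3.139, -0.01, 3.129]
contact_force: [-1.1, -0.0, -0.4]
opening: 0.0603
grip_force: 0.0
```

```bash
python3 - <<'E'
from h import *
print(pose()[0],robot.observe()['tool_rot'])
m,im=grab('wrist','w2')
print(pix(m,[.539,.271,.035]))
for b in blobs('pics/w2.png',(15,130,60),(30,255,255),(150,0,360,250),60):
    print(b,ray(m,*b[1],.025))
plan([([.539,.271,.005],down(3.12))])
E
```

```text
[0.53792833 0.27273812 0.14201247] [-3.13888706 -0.01014146  3.1291762 ]
(np.float64(249.75722219550374), np.float64(188.68345396824105))
([233, 168, 31, 32, 712], [248.0, 183.5]) [0.53641407 0.26918007 0.025     ]
([348, 243, 12, 7, 65], [353.3, 246.6]) [0.6074086  0.38040836 0.025     ]
[-0.0, -0.001, 0.14] [-0.002, -0.006, 0.013] | d 0.140 ang 1
```

View pics/w2.png

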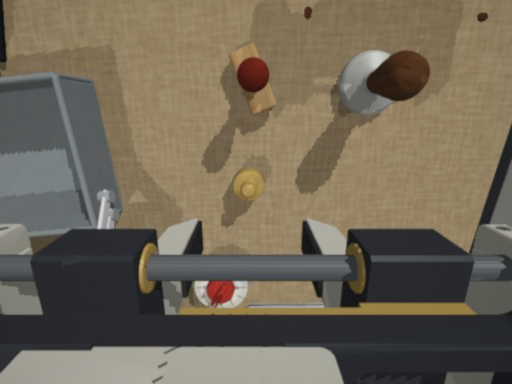

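The wrist picture shows the large weight at (248,184), the stamp knob at (253,74), the tamper base at (370,83) and the timer at (220,290).

```bash
python3 - <<'E'
from h import *
m=robot.camera_model('wrist')
print('stamp',ray(m,253,74,.06),'foot ends',ray(m,243,48,.018),ray(m,265,108,.018),'tamper base',ray(m,370,83,.014),'top',ray(m,405,74,.075))
print('timer',ray(m,220,290,.04))
T=cad(0,-30,0);print(T)
Y=np.pi+CY
plan([([.537,.270,.005],down(3.12)),([.537,.270,.15],None),([T[0],T[1]+.1,.16],down(Y)),([T[0],T[1],.10],None),([T[0],T[1],.0125],None)])
E
```

```text
stamp [0.43956054 0.2742378  0.06      ] foot ends [0.41297348 0.26538411 0.018     ] [0.46597168 0.28571614 0.018     ] tamper base [0.4438507  0.38613544 0.014     ] top [0.4421099  0.38791918 0.075     ]
timer [0.65332644 0.23731385 0.04      ]
[ 0.51884572 -0.05486473  0.        ]
[0.002, -0.002, 0.14] [-0.002, -0.006, 0.013] | d 0.140 ang 1
[0.0, 0.0, -0.145] [0.0, 0.0, 0.0] | d 0.145 ang 0
[0.013, -0.225, -0.01] [0.0, 0.0, -0.117] | d 0.226 ang 7
[0.009, -0.1, 0.06] [0.0, 0.0, 0.0] | d 0.117 ang 0
[0.0, -0.0, 0.088] [0.0, 0.0, 0.0] | d 0.088 ang 0
```

arm_command --moves '[[[0.001,-0.002,0.04],[0,0,0],0.06],[[0.001,-0.002,0.08],[0,0,0],0.06],[[0.001,-0.002,0.11],[0,0,0],0.06],[[0.001,-0.002,0.13],[0,0,0],0.06],[[0.001,-0.002,0.14],[0,0,0],0.06]]'

```text
time: 7.35
tool_pos: [0.5405, 0.2684, 0.0072]
tool_rot: [-3.141, -0.001, 3.117]
contact_force: [-0.2, -0.1, -0.5]
opening: 0.0603
grip_force: 0.0
```

arm_command --moves '[[[0,0,0],[0,0,0],0.02],[[0,0,0],[0,0,0],0.02],[[0,0,0],[0,0,0],0.02],[[0,0,0],[0,0,0],0.02],[[0,0,0],[0,0,0],0.02]]'

```text
time: 7.85
tool_pos: [0.5409, 0.2687, 0.0098]
tool_rot: [3.141, 0.002, 3.12]
contact_force: [0.3, 0.3, 3.3]
opening: 0.0292
grip_force: 25.0
```

arm_command --moves '[[[0,0,-0.02],[0,0,0],0.02],[[0,0,-0.05],[0,0,0],0.02],[[0,0,-0.1],[0,0,0],0.02],[[0,0,-0.145],[0,0,0],0.02],[[0,0,-0.145],[0,0,0],0.02]]'

```text
time: 8.35
tool_pos: [0.5435, 0.2697, 0.1609]
tool_rot: [3.137, 0.012, 3.12]
contact_force: [-0.1, 1.4, -0.6]
opening: 0.0293
grip_force: 24.9
```

```bash
python3 - <<'E'
from h import *
print(pose()[0]); T=cad(-4,-30,0)
Y=np.pi+CY
plan([([T[0],T[1]+.12,.16],down(Y)),([T[0],T[1],.12],None),([T[0],T[1],.018],None)])
E
```

```text
[0.54347937 0.26967777 0.16087084]
[0.024, -0.205, -0.0] [0.004, 0.012, -0.117] | d 0.207 ang 7
[0.011, -0.119, 0.04] [0.0, 0.0, 0.0] | d 0.126 ang 0
[0.0, -0.0, 0.102] [0.0, 0.0, 0.0] | d 0.102 ang 0
```

arm_command --moves '[[[0.006,-0.05,0],[0,0,-0.117],0.02],[[0.012,-0.1,0],[0,0,-0.117],0.02],[[0.018,-0.15,0],[0,0,-0.117],0.02],[[0.023,-0.19,0],[0,0,-0.117],0.02],[[0.024,-0.205,0],[0,0,-0.117],0.02]]'

```text
time: 8.85
tool_pos: [0.5103, 0.0608, 0.1528]
tool_rot: [-3.141, -0.002, -3.049]
contact_force: [0.3, -0.4, -2.6]
opening: 0.0294
grip_force: 24.9
```

arm_command --moves '[[[0.004,-0.04,0.01],[0,0,0],0.02],[[0.008,-0.08,0.02],[0,0,0],0.02],[[0.01,-0.11,0.03],[0,0,0],0.02],[[0.011,-0.119,0.04],[0,0,0],0.02],[[0.011,-0.119,0.04],[0,0,0],0.02]]'

```text
time: 9.35
tool_pos: [0.511, -0.0558, 0.1118]
tool_rot: [3.14, -0.003, -3.049]
contact_force: [-0.5, 0.5, -1.8]
opening: 0.0294
grip_force: 24.9
```

arm_command --moves '[[[0,0,0.03],[0,0,0],0.02],[[0,0,0.06],[0,0,0],0.02],[[0,0,0.08],[0,0,0],0.02],[[0,0,0.09],[0,0,0],0.02],[[0,0,0.09],[0,0,0],0.02]]'

```text
time: 9.85
tool_pos: [0.5115, -0.0541, 0.0227]
tool_rot: [3.14, -0.002, -3.045]
contact_force: [0.5, 0.3, -1.6]
opening: 0.0289
grip_force: 24.9
```

arm_command --moves '[[[0,0,0.002],[0,0,0],0.02],[[0,0,0.003],[0,0,0],0.02],[[0,0,0.004],[0,0,0],0.02],[[0,0,0.005],[0,0,0],0.02],[[0,0,0.006],[0,0,0],0.02]]'

```text
time: 10.35
tool_pos: [0.5123, -0.0556, 0.0179]
tool_rot: [-3.141, 0.001, -3.047]
contact_force: [-1.0, 0.4, -1.7]
opening: 0.0294
grip_force: 24.9
```

arm_command --moves '[[[0,0,0],[0,0,0],0.055],[[0,0,0],[0,0,0],0.055],[[0,0,0],[0,0,0],0.055],[[0,0,-0.02],[0,0,0],0.055],[[0,0,-0.06],[0,0,0],0.055]]'

```text
time: 10.85
tool_pos: [0.5102, -0.0551, 0.076]
tool_rot: [3.139, -0.006, -3.047]
contact_force: [0.5, -0.8, 0.3]
opening: 0.0545
grip_force: 0.0
```

arm_command --moves '[[[0,0,-0.05],[0,0,0],0.055],[[0,0,-0.09],[0,0,0],0.055],[[0,0,-0.12],[0,0,0],0.055],[[0,0,-0.12],[0,0,0],0.055],[[0,0,-0.12],[0,0,0],0.055]]'

```text
time: 11.35
tool_pos: [0.5121, -0.0555, 0.198]
tool_rot: [-3.141, 0.001, -3.046]
contact_force: [0.9, 0.2, -0.4]
opening: 0.0549
grip_force: 0.0
```

```bash
python3 - <<'E'
from h import *
p,r=pose();print(p)
m,im=grab('wrist','w3'); print(pix(m,cad(-4,-30,40)),blobs('pics/w3.png',(15,130,60),(30,255,255),(150,0,360,250),60))
plan([([.60,-.17,.23],down(2.45)),([.626,-.30,.18],down(1.7)),([.626,-.322,.15],down(1.1))])
E
```

```text
[ 0.51214266 -0.05551299  0.19802152]
(np.float64(251.38835412728125), np.float64(176.3669052566498)) [([240, 156, 25, 27, 451], [252.1, 168.7])]
[-0.077, -0.122, -0.033] [0.0, -0.001, 0.787] | d 0.148 ang 45
[-0.103, -0.084, 0.05] [0.0, -0.0, 0.75] | d 0.142 ang 43
[-0.022, -0.003, 0.03] [0.0, -0.0, 0.6] | d 0.037 ang 34
```

The weight stands in the well: the brass blob is at (252,169), where I expected it. Now for the small weight.

arm_command --moves '[[[-0.077,-0.122,-0.033],[0,0,0.75],0.055],[[-0.077,-0.122,-0.033],[0,0,0.75],0.055],[[-0.077,-0.122,-0.033],[0,0,0.75],0.055],[[-0.077,-0.122,-0.033],[0,0,0.75],0.055],[[-0.077,-0.122,-0.033],[0,0,0.75],0.055]]'

```text
time: 11.9
tool_pos: [0.6002, -0.1709, 0.2277]
tool_rot: [-3.141, -0.004, 2.479]
contact_force: [-0.8, -0.8, 0.1]
opening: 0.0554
grip_force: 0.0
```

arm_command --moves '[[[-0.1,-0.087,0.03],[0,0,0.75],0.055],[[-0.1,-0.087,0.03],[0,0,0.75],0.055],[[-0.1,-0.087,0.03],[0,0,0.75],0.055],[[-0.1,-0.087,0.03],[0,0,0.75],0.055],[[-0.1,-0.087,0.03],[0,0,0.75],0.055]]'

```text
time: 12.4
tool_pos: [0.6255, -0.3007, 0.1967]
tool_rot: [-3.137, -0.004, 1.728]
contact_force: [0.0, 0.0, 0.1]
opening: 0.055
grip_force: 0.0
```

arm_command --moves '[[[-0.018,0,0.02],[0,0,0.75],0.055],[[-0.018,0,0.03],[0,0,0.75],0.055],[[-0.018,0,0.04],[0,0,0.75],0.055],[[-0.018,0,0.05],[0,0,0.75],0.055],[[-0.018,0,0.05],[0,0,0.75],0.055]]'

```text
time: 12.9
tool_pos: [0.628, -0.3164, 0.1459]
tool_rot: [-3.134, 0.0, 0.98]
contact_force: [0.4, -0.2, -0.3]
opening: 0.055
grip_force: 0.0
```

```bash
python3 - <<'E'
from h import *
p,r=pose();print(p,robot.observe()['tool_rot'])
m,im=grab('wrist','w4'); print(pix(m,[.626,-.32,.02]))
for b in blobs('pics/w4.png',(15,130,60),(30,255,255),(130,0,380,250),60): print(b,ray(m,*b[1],.018))
# tin
for b in blobs('pics/w4.png',(100,120,40),(125,255,255),(0,0,512,384),300): print('tin',b,ray(m,*b[1],.014))
plan([([.626,-.32,.06],down(.8)),([.626,-.32,.006],None)])
E
```

```text
[ 0.62802995 -0.31640159  0.14594173] [-3.13414902e+00  3.51618320e-05  9.80441682e-01]
(np.float64(253.509703251188), np.float64(185.2226699912831))
([245, 172, 21, 22, 326], [255.4, 182.2]) [ 0.62913571 -0.31884283  0.018     ]
tin ([76, 207, 58, 22, 631], [104.4, 219.2]) [ 0.46691845 -0.26253701  0.014     ]
[-0.004, 0.0, 0.087] [-0.006, 0.001, 0.173] | d 0.087 ang 10
[0.0, -0.0, 0.054] [0.0, 0.0, 0.0] | d 0.054 ang 0
```

View pics/w4.png

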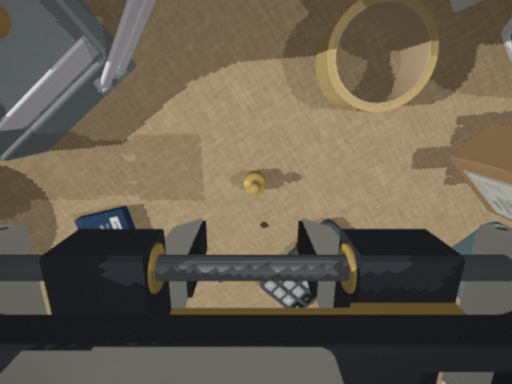

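The wrist picture shows the small weight at (255,182), which rays to (0.629,-0.319). The gripper is clear of the wooden cup (378,50) and the calculator (288,290).

arm_command --moves '[[[-0.003,0.002,0.04],[0,0,0],0.055],[[-0.003,0.002,0.08],[0,0,0],0.055],[[-0.003,0.002,0.11],[0,0,0],0.055],[[-0.003,0.002,0.13],[0,0,0],0.055],[[-0.003,0.002,0.14],[0,0,0],0.055]]'

```text
time: 13.45
tool_pos: [0.6278, -0.3197, 0.0064]
tool_rot: [-3.135, -0.0, 0.989]
contact_force: [-0.0, 0.3, -1.1]
opening: 0.0548
grip_force: 0.0
```

arm_command --moves '[[[0,0,0],[0,0,0],0.01],[[0,0,0],[0,0,0],0.01],[[0,0,0],[0,0,0],0.01],[[0,0,0],[0,0,0],0.01],[[0,0,0],[0,0,0],0.01]]'

```text
time: 13.95
tool_pos: [0.6299, -0.3211, 0.0117]
tool_rot: [3.141, -0.0, 0.987]
contact_force: [-1.0, -0.2, 3.6]
opening: 0.0209
grip_force: 25.1
```

arm_command --moves '[[[0,0,-0.03],[0,0,0],0.01],[[0,0,-0.07],[0,0,0],0.01],[[0,0,-0.11],[0,0,0],0.01],[[0,0,-0.14],[0,0,0],0.01],[[0,0,-0.14],[0,0,0],0.01]]'

```text
time: 14.45
tool_pos: [0.6319, -0.3223, 0.157]
tool_rot: [3.131, -0.0, 0.987]
contact_force: [0.6, 0.4, -0.0]
opening: 0.0206
grip_force: 24.9
```

```bash
python3 - <<'E'
from h import *
p,r=pose();print(p,robot.observe()['tool_rot']); T=cad(-4,-80,0)
plan([([.60,-.22,.16],down(1.4)),([T[0],T[1],.14],down(np.pi/2+CY)),([T[0],T[1],.022],None)])
E
```

```text
[ 0.63188939 -0.32228878  0.15695663] [ 3.13086329e+00 -1.66744019e-04  9.86973027e-01]
[0.068, -0.083, -0.004] [0.011, 0.002, -0.413] | d 0.107 ang 24
[0.1, -0.099, 0.02] [0.0, 0.0, -0.266] | d 0.142 ang 15
[0.0, -0.0, 0.118] [0.0, 0.0, 0.0] | d 0.118 ang 0
```

arm_command --moves '[[[0.068,-0.083,-0.004],[0,0,-0.413],0.01],[[0.068,-0.083,-0.004],[0,0,-0.413],0.01],[[0.068,-0.083,-0.004],[0,0,-0.413],0.01],[[0.068,-0.083,-0.004],[0,0,-0.413],0.01],[[0.068,-0.083,-0.004],[0,0,-0.413],0.01]]'

```text
time: 14.95
tool_pos: [0.598, -0.2188, 0.1541]
tool_rot: [-3.141, 0.0, 1.397]
contact_force: [-0.1, -1.0, -0.0]
opening: 0.0209
grip_force: 24.9
```

arm_command --moves '[[[0.04,-0.04,0.005],[0,0,-0.266],0.01],[[0.07,-0.07,0.01],[0,0,-0.266],0.01],[[0.1,-0.099,0.02],[0,0,-0.266],0.01],[[0.1,-0.099,0.02],[0,0,-0.266],0.01],[[0.1,-0.099,0.02],[0,0,-0.266],0.01]]'

```text
time: 15.45
tool_pos: [0.5178, -0.1037, 0.1345]
tool_rot: [3.141, 0.0, 1.664]
contact_force: [0.6, -0.4, -0.0]
opening: 0.0207
grip_force: 24.9
```

arm_command --moves '[[[0,0,0.03],[0,0,0],0.01],[[0,0,0.06],[0,0,0],0.01],[[0,0,0.09],[0,0,0],0.01],[[0,0,0.105],[0,0,0],0.01],[[0,0,0.11],[0,0,0],0.01]]'

```text
time: 15.95
tool_pos: [0.5178, -0.1047, 0.0227]
tool_rot: [-3.14, -0.001, 1.663]
contact_force: [0.1, -0.3, -0.1]
opening: 0.0207
grip_force: 24.9
```

arm_command --moves '[[[0,0,0.002],[0,0,0],0.01],[[0,0,0.004],[0,0,0],0.01],[[0,0,0.005],[0,0,0],0.01],[[0,0,0.005],[0,0,0],0.01],[[0,0,0.005],[0,0,0],0.01]]'

```text
time: 16.45
tool_pos: [0.5177, -0.1031, 0.0202]
tool_rot: [3.141, 0.0, 1.666]
contact_force: [0.3, -0.7, -0.6]
opening: 0.0203
grip_force: 24.9
```

arm_command --moves '[[[0,0,0],[0,0,0],0.045],[[0,0,0],[0,0,0],0.045],[[0,0,0],[0,0,0],0.045],[[0,0,-0.02],[0,0,0],0.045],[[0,0,-0.06],[0,0,0],0.045]]'

```text
time: 16.95
tool_pos: [0.5154, -0.1024, 0.0779]
tool_rot: [-3.136, -0.003, 1.666]
contact_force: [-0.2, -0.3, -0.4]
opening: 0.045
grip_force: 0.0
```

arm_command --moves '[[[0,0,-0.05],[0,0,0],0.055],[[0,0,-0.09],[0,0,0],0.055],[[0,0,-0.11],[0,0,0],0.055],[[0,0,-0.11],[0,0,0],0.055],[[0,0,-0.11],[0,0,0],0.055]]'

```text
time: 17.45
tool_pos: [0.5171, -0.1029, 0.1894]
tool_rot: [3.141, -0.0, 1.666]
contact_force: [-0.6, -0.2, -0.5]
opening: 0.055
grip_force: 0.0
```

```bash
python3 - <<'E'
from h import *
p,r=pose();print(p)
m,im=grab('wrist','w5'); print(pix(m,cad(-4,-80,25)),pix(m,cad(-4,-30,30)),blobs('pics/w5.png',(15,130,60),(30,255,255),(130,0,380,250),60))
plan([([.49,.08,.19],down(1.75)),([.44,.272,.15],down(1.94)),([.44,.272,.037],None)])
E
```

```text
[ 0.51712278 -0.10291764  0.18939673]
(np.float64(253.98022320349133), np.float64(175.04212750719176)) (np.float64(254.09276058503312), np.float64(131.85096844931817)) [([238, 118, 26, 26, 371], [249.8, 129.7]), ([246, 163, 15, 18, 136], [254.3, 169.7])]
[0.184, -0.009, -0.001] [-0.002, -0.001, -0.084] | d 0.185 ang 5
[0.198, -0.015, 0.04] [-0.0, 0.0, -0.19] | d 0.202 ang 11
[0.0, -0.0, 0.113] [0.0, 0.0, 0.0] | d 0.113 ang 0
```

Both weights are in, at (250,130) and (254,170). Now the stamp.

arm_command --moves '[[[0.184,-0.009,0],[0,0,-0.084],0.055],[[0.184,-0.009,0],[0,0,-0.084],0.055],[[0.184,-0.009,0],[0,0,-0.084],0.055],[[0.184,-0.009,0],[0,0,-0.084],0.055],[[0.184,-0.009,0],[0,0,-0.084],0.055]]'

```text
time: 18.0
tool_pos: [0.4891, 0.0829, 0.188]
tool_rot: [-3.138, -0.002, 1.754]
contact_force: [0.1, -0.3, 0.3]
opening: 0.0549
grip_force: 0.0
```

arm_command --moves '[[[0.198,-0.015,0.02],[0,0,-0.19],0.055],[[0.198,-0.015,0.02],[0,0,-0.19],0.055],[[0.198,-0.015,0.03],[0,0,-0.19],0.055],[[0.198,-0.015,0.04],[0,0,-0.19],0.055],[[0.198,-0.015,0.04],[0,0,-0.19],0.055]]'

```text
time: 18.5
tool_pos: [0.4379, 0.2742, 0.1462]
tool_rot: [-3.136, -0.001, 1.944]
contact_force: [0.2, -0.5, -0.7]
opening: 0.0552
grip_force: 0.0
```

```bash
python3 - <<'E'
from h import *
p,r=pose();print(p)
m,im=grab('wrist','w6'); print(pix(m,[.44,.272,.06]))
for lo,hi in (((0,120,30),(9,255,180)),((170,120,30),(180,255,180))):
  for b in blobs('pics/w6.png',lo,hi,(100,0,420,260),150): print(b,ray(m,*b[1],.058))
plan([([.44,.272,.037],down(1.94))])
E
```

```text
[0.43786662 0.274245   0.14617381]
(np.float64(253.78683636075579), np.float64(196.33175689574512))
([239, 174, 29, 33, 688], [253.0, 191.1]) [0.43775616 0.27576308 0.058     ]
[-0.001, 0.001, 0.11] [-0.005, -0.0, 0.004] | d 0.110 ang 0
```

View pics/w6.png

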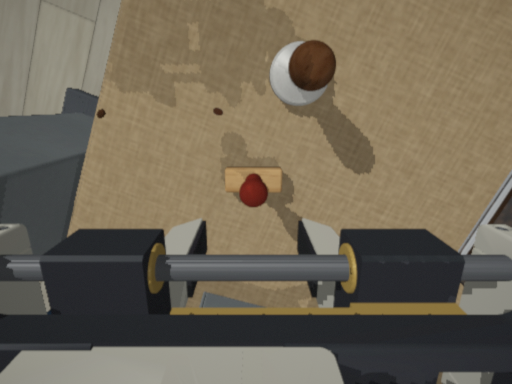

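The stamp knob is centred at (253,191), with its foot along the finger axis. Descend and grip.

arm_command --moves '[[[0,0,0.03],[0,0,0],0.055],[[0,0,0.06],[0,0,0],0.055],[[0,0,0.09],[0,0,0],0.055],[[0,0,0.109],[0,0,0],0.055],[[0,0,0.109],[0,0,0],0.055]]'

```text
time: 19.05
tool_pos: [0.4397, 0.269, 0.0378]
tool_rot: [-3.135, 0.001, 1.938]
contact_force: [-0.2, -0.7, 0.5]
opening: 0.0552
grip_force: 0.0
```

arm_command --moves '[[[0,0,0],[0,0,0],0.01],[[0,0,0],[0,0,0],0.01],[[0,0,0],[0,0,0],0.01],[[0,0,0],[0,0,0],0.01],[[0,0,0],[0,0,0],0.01]]'

```text
time: 19.55
tool_pos: [0.4411, 0.2716, 0.0414]
tool_rot: [3.141, -0.0, 1.94]
contact_force: [-0.8, -0.3, 4.4]
opening: 0.0232
grip_force: 25.0
```

arm_command --moves '[[[0,0,-0.03],[0,0,0],0.01],[[0,0,-0.07],[0,0,0],0.01],[[0,0,-0.11],[0,0,0],0.01],[[0,0,-0.13],[0,0,0],0.01],[[0,0,-0.13],[0,0,0],0.01]]'

```text
time: 20.05
tool_pos: [0.4425, 0.2723, 0.1739]
tool_rot: [3.135, -0.0, 1.94]
contact_force: [1.2, -0.0, -1.4]
opening: 0.0228
grip_force: 25.0
```

```bash
python3 - <<'E'
from h import *
p,r=pose();print(p,robot.observe()['tool_rot']); T=cad(0,30,0)
plan([([.47,.16,.16],down(1.8)),([T[0],T[1],.14],down(np.pi/2+CY)),([T[0],T[1],.046],None)])
E
```

```text
[0.4424842  0.27227328 0.17385151] [ 3.13462091e+00 -2.74350796e-04  1.94015661e+00]
[-0.115, -0.015, 0.014] [0.007, -0.001, 0.14] | d 0.116 ang 8
[-0.161, 0.007, 0.02] [0.0, -0.0, 0.134] | d 0.162 ang 8
[0.0, -0.0, 0.094] [0.0, 0.0, 0.0] | d 0.094 ang 0
```

arm_command --moves '[[[-0.04,-0.005,0.005],[0,0,0.07],0.01],[[-0.08,-0.01,0.01],[0,0,0.14],0.01],[[-0.115,-0.015,0.014],[0,0,0.14],0.01],[[-0.115,-0.015,0.014],[0,0,0.14],0.01],[[-0.115,-0.015,0.014],[0,0,0.14],0.01]]'

```text
time: 20.55
tool_pos: [0.4678, 0.1583, 0.1554]
tool_rot: [-3.139, -0.001, 1.798]
contact_force: [-0.6, 0.3, -1.3]
opening: 0.023
grip_force: 25.0
```

arm_command --moves '[[[-0.05,0.002,0],[0,0,0.07],0.01],[[-0.1,0.004,0.01],[0,0,0.134],0.01],[[-0.14,0.006,0.02],[0,0,0.134],0.01],[[-0.161,0.007,0.02],[0,0,0.134],0.01],[[-0.161,0.007,0.02],[0,0,0.134],0.01]]'

```text
time: 21.05
tool_pos: [0.5122, 0.0024, 0.1357]
tool_rot: [-3.141, -0.0, 1.664]
contact_force: [0.2, 1.5, -0.0]
opening: 0.0232
grip_force: 25.0
```

arm_command --moves '[[[0,0,0.03],[0,0,0],0.01],[[0,0,0.06],[0,0,0],0.01],[[0,0,0.075],[0,0,0],0.01],[[0,0,0.082],[0,0,0],0.01],[[0,0,0.082],[0,0,0],0.01]]'

```text
time: 21.55
tool_pos: [0.5112, 0.005, 0.0539]
tool_rot: [-3.14, -0.001, 1.667]
contact_force: [0.6, -0.3, -0.3]
opening: 0.0229
grip_force: 25.0
```

arm_command --moves '[[[0,0,0.002],[0,0,0],0.01],[[0,0,0.004],[0,0,0],0.01],[[0,0,0.005],[0,0,0],0.01],[[0,0,0.006],[0,0,0],0.01],[[0,0,0.006],[0,0,0],0.01]]'

```text
time: 22.05
tool_pos: [0.5119, 0.0035, 0.0488]
tool_rot: [3.141, -0.0, 1.666]
contact_force: [-0.6, -0.5, -1.6]
opening: 0.0228
grip_force: 25.0
```

arm_command --moves '[[[0,0,0],[0,0,0],0.06],[[0,0,0],[0,0,0],0.06],[[0,0,0],[0,0,0],0.06],[[0,0,-0.02],[0,0,0],0.06],[[0,0,-0.05],[0,0,0],0.06]]'

```text
time: 22.55
tool_pos: [0.5106, 0.0037, 0.0978]
tool_rot: [-3.138, -0.001, 1.666]
contact_force: [1.3, -0.6, 0.5]
opening: 0.0574
grip_force: 0.0
```

arm_command --moves '[[[0,0,-0.05],[0,0,0],0.06],[[0,0,-0.09],[0,0,0],0.06],[[0,0,-0.09],[0,0,0],0.06],[[0,0,-0.09],[0,0,0],0.06],[[0,0,-0.09],[0,0,0],0.06]]'

```text
time: 23.05
tool_pos: [0.5109, 0.0037, 0.1873]
tool_rot: [-3.139, -0.001, 1.666]
contact_force: [-0.7, 0.4, -0.1]
opening: 0.0601
grip_force: 0.0
```

```bash
python3 - <<'E'
from h import *
p,r=pose();print(p)
m,im=grab('wrist','w7'); print(pix(m,cad(0,30,65)))
for lo,hi in (((0,120,30),(9,255,180)),): print(blobs('pics/w7.png',lo,hi,(100,0,420,260),150))
plan([([.48,.2,.19],down(1.75)),([.443,.385,.16],down(1.9)),([.443,.385,.042],None)])
E
```

```text
[0.51090209 0.00368618 0.1873313 ]
(np.float64(254.6627377001461), np.float64(181.76060851197002))
[([240, 164, 24, 28, 499], [251.5, 177.9])]
[0.198, -0.012, -0.003] [-0.003, -0.001, -0.084] | d 0.199 ang 5
[0.189, -0.003, 0.03] [0.0, 0.0, -0.15] | d 0.191 ang 9
[0.0, -0.0, 0.118] [0.0, 0.0, 0.0] | d 0.118 ang 0
```

The stamp stands in the well: its knob is at (252,178), and I expected (255,182). Next is the tamper.

arm_command --moves '[[[0.198,-0.012,-0.003],[0,0,-0.084],0.065],[[0.198,-0.012,-0.003],[0,0,-0.084],0.065],[[0.198,-0.012,-0.003],[0,0,-0.084],0.065],[[0.198,-0.012,-0.003],[0,0,-0.084],0.065],[[0.198,-0.012,-0.003],[0,0,-0.084],0.065]]'

```text
time: 23.6
tool_pos: [0.479, 0.2044, 0.1902]
tool_rot: [-3.139, -0.002, 1.756]
contact_force: [0.1, -0.3, -0.1]
opening: 0.0652
grip_force: 0.0
```

arm_command --moves '[[[0.189,-0.003,0.02],[0,0,-0.15],0.065],[[0.189,-0.003,0.02],[0,0,-0.15],0.065],[[0.189,-0.003,0.03],[0,0,-0.15],0.065],[[0.189,-0.003,0.03],[0,0,-0.15],0.065],[[0.189,-0.003,0.03],[0,0,-0.15],0.065]]'

```text
time: 24.1
tool_pos: [0.4422, 0.3879, 0.1584]
tool_rot: [-3.137, -0.0, 1.904]
contact_force: [1.2, -0.9, 0.2]
opening: 0.0652
grip_force: 0.0
```

```bash
python3 - <<'E'
from h import *
p,r=pose();print(p)
m,im=grab('wrist','w8'); print('pred top',pix(m,[.443,.385,.075]))
for b in blobs('pics/w8.png',(0,80,20),(15,255,110),(150,0,350,260),200): print(b,ray(m,*b[1],.07))
plan([([.443,.385,.042],down(1.9))])
E
```

```text
[0.44215352 0.38790844 0.15843656]
pred top (np.float64(252.18026830506017), np.float64(197.3745861809121))
([233, 171, 39, 40, 1167], [252.0, 191.3]) [0.44147505 0.38885705 0.07      ]
[-0.001, 0.0, 0.117] [-0.004, 0.001, 0.003] | d 0.117 ang 0
```

View pics/w8.png

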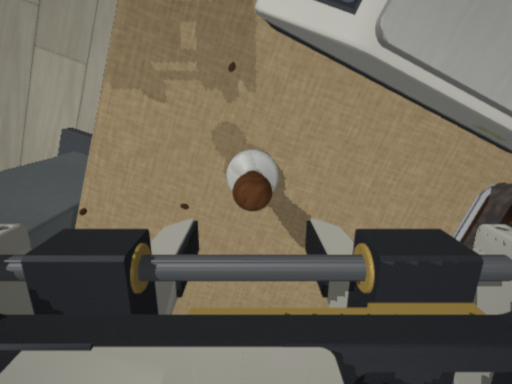

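The tamper handle is at (252,191), centred between the fingers, and the nearby scale is clear.

arm_command --moves '[[[0.002,0,0.03],[0,0,0],0.065],[[0.002,0,0.06],[0,0,0],0.065],[[0.002,0,0.09],[0,0,0],0.065],[[0.002,0,0.117],[0,0,0],0.065],[[0.002,0,0.117],[0,0,0],0.065]]' --squeeze 45

```text
time: 24.65
tool_pos: [0.4421, 0.3836, 0.0406]
tool_rot: [-3.133, 0.003, 1.898]
contact_force: [-0.3, 0.1, -0.6]
opening: 0.0654
grip_force: 0.0
```

arm_command --moves '[[[0,0,0],[0,0,0],0.01],[[0,0,0],[0,0,0],0.01],[[0,0,0],[0,0,0],0.01],[[0,0,0],[0,0,0],0.01],[[0,0,0],[0,0,0],0.01]]'

```text
time: 25.15
tool_pos: [0.4437, 0.387, 0.0457]
tool_rot: [3.141, -0.0, 1.9]
contact_force: [-2.3, -0.7, 6.6]
opening: 0.0335
grip_force: 45.0
```

arm_command --moves '[[[0,0,-0.02],[0,0,0],0.01],[[0,0,-0.05],[0,0,0],0.01],[[0,0,-0.08],[0,0,0],0.01],[[0,0,-0.11],[0,0,0],0.01],[[0,0,-0.12],[0,0,0],0.01]]'

```text
time: 25.65
tool_pos: [0.4448, 0.3877, 0.1675]
tool_rot: [3.137, -0.001, 1.9]
contact_force: [0.3, 0.1, -3.4]
opening: 0.0337
grip_force: 45.0
```

```bash
python3 - <<'E'
from h import *
p,r=pose();print(p,robot.observe()['tool_rot']); T=cad(0,95,0)
plan([([.47,.25,.165],down(1.75)),([T[0],T[1],.15],down(np.pi/2+CY)),([T[0],T[1],.052],None)])
E
```

```text
[0.44482999 0.38767137 0.1675491 ] [ 3.13669676e+00 -1.25313120e-03  1.90007367e+00]
[-0.138, -0.021, 0.002] [0.005, -0.002, 0.15] | d 0.140 ang 9
[-0.184, 0.004, 0.015] [-0.0, -0.0, 0.084] | d 0.185 ang 5
[0.0, -0.0, 0.098] [0.0, 0.0, 0.0] | d 0.098 ang 0
```

arm_command --moves '[[[-0.04,-0.006,0.002],[0,0,0.07],0.01],[[-0.08,-0.012,0.002],[0,0,0.15],0.01],[[-0.12,-0.018,0.002],[0,0,0.15],0.01],[[-0.138,-0.021,0.002],[0,0,0.15],0.01],[[-0.138,-0.021,0.002],[0,0,0.15],0.01]]'

```text
time: 26.15
tool_pos: [0.4683, 0.2469, 0.1614]
tool_rot: [-3.139, 0.001, 1.747]
contact_force: [-0.2, 1.7, -3.0]
opening: 0.0334
grip_force: 45.0
```

arm_command --moves '[[[-0.05,0.001,0],[0,0,0.04],0.01],[[-0.1,0.002,0.005],[0,0,0.084],0.01],[[-0.15,0.003,0.01],[0,0,0.084],0.01],[[-0.184,0.004,0.01],[0,0,0.084],0.01],[[-0.184,0.004,0.01],[0,0,0.084],0.01]]'

```text
time: 26.65
tool_pos: [0.5059, 0.0659, 0.1516]
tool_rot: [-3.141, 0.001, 1.662]
contact_force: [-0.2, 2.7, -4.2]
opening: 0.0335
grip_force: 45.0
```

arm_command --moves '[[[0,0,0.03],[0,0,0],0.01],[[0,0,0.06],[0,0,0],0.01],[[0,0,0.08],[0,0,0],0.01],[[0,0,0.09],[0,0,0],0.01],[[0,0,0.09],[0,0,0],0.01]]'

```text
time: 27.15
tool_pos: [0.5042, 0.0701, 0.0612]
tool_rot: [-3.138, -0.001, 1.667]
contact_force: [-0.8, 1.0, -3.5]
opening: 0.0336
grip_force: 45.0
```

arm_command --moves '[[[0,0,0.003],[0,0,0],0.01],[[0,0,0.005],[0,0,0],0.01],[[0,0,0.007],[0,0,0],0.01],[[0,0,0.008],[0,0,0],0.01],[[0,0,0.008],[0,0,0],0.01]]'

```text
time: 27.65
tool_pos: [0.5053, 0.0691, 0.0548]
tool_rot: [3.141, -0.0, 1.666]
contact_force: [0.0, 0.0, -3.8]
opening: 0.0334
grip_force: 45.0
```

arm_command --moves '[[[0,0,0],[0,0,0],0.07],[[0,0,0],[0,0,0],0.07],[[0,0,0],[0,0,0],0.07],[[0,0,-0.02],[0,0,0],0.07],[[0,0,-0.05],[0,0,0],0.07]]'

```text
time: 28.15
tool_pos: [0.5042, 0.0691, 0.1041]
tool_rot: [-3.138, -0.0, 1.666]
contact_force: [0.8, 0.7, -0.2]
opening: 0.0677
grip_force: 0.0
```

arm_command --moves '[[[0,0,-0.05],[0,0,0],0.07],[[0,0,-0.1],[0,0,0],0.07],[[0,0,-0.12],[0,0,0],0.07],[[0,0,-0.12],[0,0,0],0.07],[[0,0,-0.12],[0,0,0],0.07]]'

```text
time: 28.65
tool_pos: [0.505, 0.0691, 0.2245]
tool_rot: [3.141, -0.0, 1.666]
contact_force: [0.3, 0.3, -0.2]
opening: 0.07
grip_force: 0.0
```

```bash
python3 - <<'E'
from h import *
p,r=pose();print(p)
m,im=grab('wrist','w9');print(pix(m,cad(0,95,75)),blobs('pics/w9.png',(0,80,20),(15,255,110),(150,0,350,260),200))
m,im=grab('scene','s9')
def tin(f):
    im=cv2.imread(f);k=cv2.inRange(cv2.cvtColor(im,cv2.COLOR_BGR2HSV),(100,120,40),(125,255,255));k[:,:235]=0;k[:245]=0;k[320:]=0;k[:,300:]=0
    c=cv2.convexHull(max(cv2.findContours(k,0,2)[0],key=cv2.contourArea));return c[:,0]
w=np.array([ray(m,u,v,.012)[:2] for u,v in tin('pics/s9.png')],np.float32);print(cv2.minAreaRect(w))
E
```

```text
[0.50500986 0.06912597 0.2244598 ]
(np.float64(253.80571856273198), np.float64(175.97460816729813)) [([235, 158, 32, 30, 732], [250.8, 172.8]), ([241, 207, 21, 28, 213], [254.0, 221.5])]
((0.4496719241142273, -0.2973707914352417), (0.08904486149549484, 0.052062273025512695), 69.87147521972656)
```

The tamper stands at (251,173), and the tin has not moved: (0.449,-0.298), long axis at 70°. Next is a hover over the tin.

```bash
python3 - <<'E'
from h import *
plan([([.48,-.12,.22],down(1.44)),([.449,-.298,.19],down(1.22))])
E
```

```text
[-0.186, -0.042, 0.003] [-0.003, -0.0, 0.226] | d 0.191 ang 13
[-0.181, -0.008, 0.03] [0.0, -0.0, 0.22] | d 0.183 ang 13
```

arm_command --moves '[[[-0.186,-0.042,0.003],[0,0,0.226],0.085],[[-0.186,-0.042,0.003],[0,0,0.226],0.085],[[-0.186,-0.042,0.003],[0,0,0.226],0.085],[[-0.186,-0.042,0.003],[0,0,0.226],0.085],[[-0.186,-0.042,0.003],[0,0,0.226],0.085]]'

```text
time: 29.25
tool_pos: [0.4798, -0.1241, 0.2198]
tool_rot: [-3.139, 0.001, 1.434]
contact_force: [0.8, -0.7, 0.9]
opening: 0.0852
grip_force: 0.0
```

arm_command --moves '[[[-0.181,-0.008,0.03],[0,0,0.22],0.085],[[-0.181,-0.008,0.03],[0,0,0.22],0.085],[[-0.181,-0.008,0.03],[0,0,0.22],0.085],[[-0.181,-0.008,0.03],[0,0,0.22],0.085],[[-0.181,-0.008,0.03],[0,0,0.22],0.085]]'

```text
time: 29.75
tool_pos: [0.4482, -0.3008, 0.189]
tool_rot: [-3.138, -0.001, 1.216]
contact_force: [0.6, -0.0, -0.3]
opening: 0.085
grip_force: 0.0
```

```bash
python3 - <<'E'
from h import *
p,r=pose();print(p,robot.observe()['tool_rot'],robot.observe()['qpos'])
m,im=grab('wrist','w10')
k=cv2.inRange(cv2.cvtColor(im,cv2.COLOR_RGB2HSV),(100,110,30),(125,255,255));k[262:]=0;k[:,:150]=0;k[:,360:]=0
c=max(cv2.findContours(k,0,2)[0],key=cv2.contourArea);print(cv2.boundingRect(c))
w=np.array([ray(m,u,v,.013)[:2] for u,v in cv2.convexHull(c)[:,0]],np.float32);print(cv2.minAreaRect(w))
E
```

```text
[ 0.44817125 -0.30083171  0.18904754] [-3.13806823e+00 -7.55695194e-04  1.21582426e+00] [-7.32825438e-01  4.03541680e-01  1.53930589e+00 -6.40890681e-04
  1.20229975e+00 -3.77622782e-01]
(229, 130, 47, 69)
((0.44967105984687805, -0.2940152883529663), (0.0828271359205246, 0.05412731319665909), 69.92876434326172)
```

View pics/w10.png

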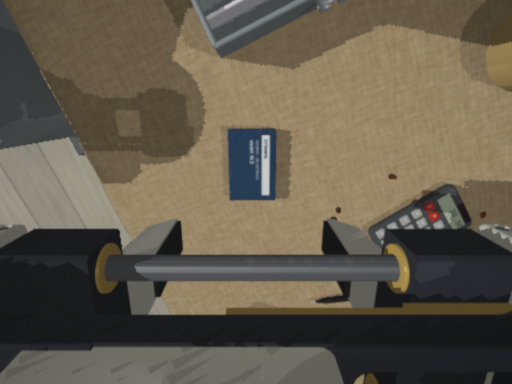

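The tin is at (252,165) and aligned with the fingers. Tilt to -45° about tool y and approach.

```bash
cat >> h.py <<'E'
def tilt(yaw,deg): return down(yaw)*Ro.from_rotvec([0,np.radians(deg),0])
E
python3 - <<'E'
from h import *
a=np.radians(69.9);y=np.array([np.cos(a),np.sin(a),0]); C=np.array([.4497,-.296,0]); R=tilt(a,-45); z=R.apply([0,0,1]);print(z)
T=C+.016*y+[0,0,.009]
plan([(T-.09*z,R),(T,R)]); print(T)
E
```

```text
[-0.2430041  -0.66403991 -0.70710678]
[0.082, 0.0, 0.117] [-0.004, -0.787, -0.002] | d 0.143 ang 45
[0.0, 0.0, 0.09] [0.0, 0.0, 0.0] | d 0.090 ang 0
[ 0.45519856 -0.28097449  0.009     ]
```

arm_command --moves '[[[0.03,0,0.02],[0,-0.15,0],0.085],[[0.06,0,0.05],[0,-0.3,0],0.085],[[0.082,0,0.08],[0,-0.45,0],0.085],[[0.082,0,0.1],[0,-0.6,0],0.085],[[0.082,0,0.117],[0,-0.745,0],0.085]]' --squeeze 30

```text
time: 30.3
tool_pos: [0.4783, -0.2183, 0.0738]
tool_rot: [3.139, 0.711, 1.223]
contact_force: [0.7, 0.2, -1.2]
opening: 0.0851
grip_force: 0.0
```

```bash
python3 - <<'E'
from h import *
p,r=pose();print(p,robot.observe()['qpos'])
a=np.radians(69.9);y=np.array([np.cos(a),np.sin(a),0]); C=np.array([.4497,-.296,0]); R=tilt(a,-45); z=R.apply([0,0,1]);T=C+.016*y+[0,0,.009]
plan([(T-.06*z,R),(T,R)]); print(T-.06*z)
E
```

```text
[ 0.47831646 -0.21827571  0.07377219] [-0.18148078  0.6677081   1.70669453 -0.81880803  1.0788918   0.68340837]
[-0.004, -0.0, 0.033] [0.004, -0.075, 0.002] | d 0.033 ang 4
[-0.0, -0.0, 0.06] [0.0, 0.0, 0.0] | d 0.060 ang 0
[ 0.4697788  -0.2411321   0.05142641]
```

arm_command --moves '[[[-0.004,0,0.01],[0,-0.075,0],0.085],[[-0.004,0,0.02],[0,-0.075,0],0.085],[[-0.004,0,0.033],[0,-0.075,0],0.085],[[-0.004,0,0.033],[0,-0.075,0],0.085],[[-0.004,0,0.033],[0,-0.075,0],0.085]]'

```text
time: 30.8
tool_pos: [0.469, -0.2452, 0.0528]
tool_rot: [3.14, 0.779, 1.216]
contact_force: [0.2, -0.2, -0.5]
opening: 0.0848
grip_force: 0.0
```

```bash
python3 - <<'E'
from h import *
p,r=pose();print(p,robot.observe()['qpos'])
a=np.radians(69.9);y=np.array([np.cos(a),np.sin(a),0]); C=np.array([.4497,-.296,0]); R=tilt(a,-45);T=C+.016*y+[0,0,.009]
plan([(T,R)])
E
```

```text
[ 0.46904221 -0.24519675  0.05281711] [-0.20469235  0.72612983  1.72529652 -0.91717678  1.06692647  0.77006455]
[0.004, -0.001, 0.058] [-0.001, -0.006, -0.003] | d 0.058 ang 0
```

arm_command --moves '[[[0.003,-0.001,0.015],[0,0,0],0.085],[[0.003,-0.001,0.03],[0,0,0],0.085],[[0.003,-0.001,0.045],[0,0,0],0.085],[[0.003,-0.001,0.056],[0,0,0],0.085],[[0.003,-0.001,0.057],[0,0,0],0.085]]'

```text
time: 31.3
tool_pos: [0.4568, -0.2788, 0.0102]
tool_rot: [-3.133, 0.777, 1.22]
contact_force: [0.6, 0.7, -0.8]
opening: 0.0848
grip_force: 0.0
```

arm_command --moves '[[[0,0,0],[0,0,0],0.085],[[0,0,0],[0,0,0],0.085],[[0,0,0],[0,0,0],0.085],[[0,0,0],[0,0,0],0.085],[[0,0,0],[0,0,0],0.085]]'

```text
time: 31.8
tool_pos: [0.4579, -0.2776, 0.0116]
tool_rot: [-3.136, 0.777, 1.22]
contact_force: [-0.1, 0.3, -0.5]
opening: 0.0848
grip_force: 0.0
```

```bash
python3 - <<'E'
from h import *
p,r=pose();print(p,robot.observe()['qpos'],robot.observe()['contact_force'])
a=np.radians(69.9);y=np.array([np.cos(a),np.sin(a),0]); C=np.array([.4497,-.296,0]); R=tilt(a,-45);T=C+.016*y+[0,0,.009]
plan([(T,R)])
m,im=grab('side','d11')
E
```

```text
[ 0.45792829 -0.27761097  0.01155755] [-0.26944568  0.79196374  1.75268164 -0.99568104  0.98287232  0.82719789] [-0.05781848  0.28853302 -0.45724939]
[-0.001, -0.001, 0.005] [-0.006, -0.009, -0.0] | d 0.005 ang 1
```

arm_command --moves '[[[0,0,0.001],[0,0.02,0],0.085],[[0,0,0.002],[0,0.02,0],0.04],[[0,0,0.002],[0,0.02,0],0.04],[[0,0,0.002],[0,0.02,0],0.04],[[0,0,0.002],[0,0.02,0],0.04]]'

```text
time: 32.35
tool_pos: [0.4571, -0.2791, 0.0099]
tool_rot: [-3.135, 0.757, 1.22]
contact_force: [-0.3, 1.0, 1.0]
opening: 0.0575
grip_force: 0.4
```

arm_command --moves '[[[0,0,0],[0,0,0],0.04],[[0,0,0],[0,0,0],0.04],[[0,0,0],[0,0,0],0.04],[[0,0,0],[0,0,0],0.04],[[0,0,0],[0,0,0],0.04]]'

```text
time: 32.85
tool_pos: [0.4571, -0.2791, 0.0099]
tool_rot: [-3.135, 0.757, 1.22]
contact_force: [-0.9, 0.1, 0.3]
opening: 0.0559
grip_force: 30.0
```

```bash
python3 - <<'E'
from h import *
p,r=pose();print(p,robot.observe()['tool_rot'],robot.observe()['qpos'])
a=np.radians(69.9)
plan([(p+[0,0,.12],tilt(a,-35)),(p+[0.01,0.0,.15],tilt(a+.2,0))])
E
```

```text
[ 0.45712865 -0.2790891   0.00988588] [-3.13543006  0.75687147  1.21965341] [-0.28107797  0.78565222  1.75634266 -0.98415903  0.96481715  0.81047526]
[-0.082, -0.001, -0.087] [-0.006, 0.146, -0.001] | d 0.120 ang 8
[-0.014, 0.009, -0.027] [-0.061, 0.609, -0.194] | d 0.032 ang 37
```

arm_command --moves '[[[-0.014,0,-0.015],[0,0,0],0.04],[[-0.035,0,-0.037],[0,0,0],0.04],[[-0.06,0,-0.063],[0,0,0],0.04],[[-0.082,0,-0.087],[0,0,0],0.04],[[-0.082,0,-0.087],[0,0.146,0],0.04]]'

```text
time: 33.35
tool_pos: [0.4595, -0.2774, 0.1311]
tool_rot: [-3.139, 0.609, 1.222]
contact_force: [-0.4, -0.8, -1.1]
opening: 0.0562
grip_force: 30.0
```

```bash
python3 - <<'E'
from h import *
s=robot.observe();p,r=pose();print(p,s['opening'],s['grip_force'],s['qpos'])
Y=np.pi/2+CY
plan([([.465,-.27,.18],tilt(1.3,0)),([.48,-.22,.19],tilt(1.55,30)),(cad(-15,-130.5,160),tilt(Y,46.6)),(cad(-15,-130.5,70),tilt(Y,46.6))])
print(cad(-15,-130.5,160))
E
```

```text
[ 0.45953663 -0.27740095  0.13107926] 0.056155846939793745 29.991924092173576 [-0.34518784  0.52836113  1.69735116 -0.71888209  1.05233842  0.41588402]
[-0.021, 0.002, -0.045] [-0.027, 0.609, -0.077] | d 0.050 ang 35
[0.052, 0.001, -0.01] [0.065, 0.521, -0.244] | d 0.053 ang 33
[0.041, 0.032, 0.058] [0.072, 0.289, -0.091] | d 0.078 ang 18
[-0.065, -0.0, 0.062] [0.0, 0.0, 0.0] | d 0.090 ang 0
[ 0.5134465  -0.15633442  0.16      ]
```

arm_command --moves '[[[-0.021,0.002,-0.045],[-0.027,0.609,-0.077],0.04],[[-0.021,0.002,-0.045],[-0.027,0.609,-0.077],0.04],[[-0.021,0.002,-0.045],[-0.027,0.609,-0.077],0.04],[[-0.021,0.002,-0.045],[-0.027,0.609,-0.077],0.04],[[-0.021,0.002,-0.045],[-0.027,0.609,-0.077],0.04]]'

```text
time: 33.85
tool_pos: [0.4624, -0.2741, 0.1793]
tool_rot: [3.14, -0.002, 1.293]
contact_force: [0.2, -0.5, -1.4]
opening: 0.0562
grip_force: 30.0
```

arm_command --moves '[[[0.052,0.001,-0.01],[0.065,0.521,-0.244],0.04],[[0.052,0.001,-0.01],[0.065,0.521,-0.244],0.04],[[0.052,0.001,-0.01],[0.065,0.521,-0.244],0.04],[[0.052,0.001,-0.01],[0.065,0.521,-0.244],0.04],[[0.052,0.001,-0.01],[0.065,0.521,-0.244],0.04]]'

```text
time: 34.35
tool_pos: [0.4772, -0.224, 0.1861]
tool_rot: [-3.136, -0.526, 1.54]
contact_force: [0.2, 0.5, -1.0]
opening: 0.0559
grip_force: 30.0
```

```bash
python3 - <<'E'
from h import *
s=robot.observe();p,r=pose();print(p,s['opening'],s['grip_force'],s['tool_rot'],s['qpos'])
Y=np.pi/2+CY
plan([(cad(-15,-130.5,160),tilt(Y,46.6))])
# bay geometry from wide wrist picture w5 (vertical tool at .5171,-.1029,.1894): edges along the column of caddy x=-4
E
```

```text
[ 0.47720217 -0.22402974  0.1860644 ] 0.05588737344337506 29.99085545539856 [-3.13645598 -0.52605663  1.54035244] [-0.80616711  0.56791369  1.39641381  0.36278198  1.5673055  -0.85081005]
[0.046, 0.034, 0.057] [0.073, 0.287, -0.099] | d 0.081 ang 18
```

arm_command --moves '[[[0.02,0.015,0.0],[0.073,0.287,-0.099],0.04],[[0.035,0.025,0.03],[0.073,0.287,-0.099],0.04],[[0.046,0.034,0.057],[0.073,0.287,-0.099],0.04],[[0.046,0.034,0.057],[0.073,0.287,-0.099],0.04],[[0.046,0.034,0.057],[0.073,0.287,-0.099],0.04]]'

```text
time: 34.85
tool_pos: [0.5135, -0.1539, 0.1619]
tool_rot: [3.141, -0.808, 1.67]
contact_force: [-0.2, 0.2, -1.4]
opening: 0.056
grip_force: 30.0
```

```bash
python3 - <<'E'
from h import *
s=robot.observe();p,r=pose();print(p,s['opening'],s['tool_rot'],s['qpos'])
a=grab('scene','s12')[1];b=grab('side','d12')[1]
cv2.imwrite('pics/m12.png',np.hstack([cv2.resize(x,(400,600),interpolation=cv2.INTER_CUBIC) for x in (a[135:255,200:280],b[160:280,220:300])])[:,:,::-1])
ms,md=robot.camera_model('scene'),robot.camera_model('side')
for n,q in (('TCP',p),('-x-y55',cad(-69,-144,55)),('+x-y55',cad(69,-144,55)),('-x div40 in',cad(-65,-115,40)),('+xdiv',cad(65,-115,40)),('-x+y55',cad(-69,144,55))):
    u=np.array(pix(ms,q));v=np.array(pix(md,q));print(n,np.round((u-[200,135])*5),np.round((v-[220,160])*5+[400,0]))
E
```

```text
[ 0.513544   -0.15392792  0.1619128 ] 0.056009979274008255 [ 3.14061811 -0.80804046  1.66973519] [-0.73646932  0.73437267  1.31772772  0.51397839  1.72619262 -0.92471261]
TCP [289. 338.] [687.  91.]
-x-y55 [223. 527.] [756. 216.]
+x-y55 [417. 453.] [586. 176.]
-x div40 in [205. 517.] [738. 251.]
+xdiv [384. 449.] [577. 213.]
-x+y55 [ 17. 292.] [624. 452.]
```

View pics/m12.png

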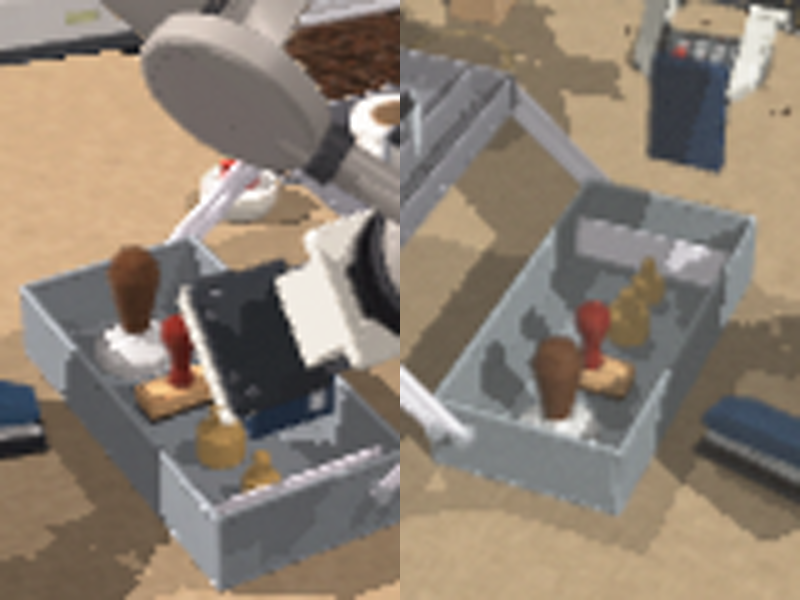

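The montage shows all four tools standing in the well and the tin held upright: its bottom edge runs from (648,157) to (722,170) in the side half. The near bay corner is at (221,506) and (755,215). I'll compare the bay and tin positions by triangulation.

```bash
python3 - <<'E'
from h import *
S=lambda x,y:(200+x/5,135+y/5); D=lambda x,y:(220+(x-400)/5,160+y/5)
ms,md=robot.camera_model('scene'),robot.camera_model('side')
print('corner tri',tri(S(221,506),D(755,215)),'pred',cad(-69,-144,55),'scene ray',ray(ms,*S(221,506),.055),'side ray',ray(md,*D(755,215),.055),ray(md,*D(590,182),.055),'bot',ray(ms,*S(222,585),0))
print('-x+y55 scene',ray(ms,*S(22,288),.055),'pred',cad(-69,144,55),'+x+y side',ray(md,*D(437,403),.055),'pred',cad(69,144,55))
print('tin bottom tri',tri(S(291,425),D(685,164)),'pred',cad(-15,-127.5,93))
# bay edges in w5, vertical tool picture: grey profile along caddy-y line
im=cv2.imread('pics/w5.png',0).astype(float)
print(np.round(im[200:260,235:275].mean(1)))
E
```

```text
corner tri [ 0.46092524 -0.16668302  0.06276433] pred [ 0.46097056 -0.17489583  0.055     ] scene ray [ 0.46807574 -0.15682894  0.055     ] side ray [ 0.46163558 -0.1754051   0.055     ] [ 0.5917056  -0.15584319  0.055     ] bot [ 4.64637462e-01 -1.64822326e-01 -1.11022302e-16]
-x+y55 scene [0.43831984 0.11450616 0.055     ] pred [0.4336517  0.11180554 0.055     ] +x+y side [0.56549098 0.1263722  0.055     ] pred [0.57102944 0.12489583 0.055     ]
tin bottom tri [ 0.51370539 -0.1547234   0.09833986] pred [ 0.51316193 -0.15334795  0.093     ]
[194. 219. 237. 223. 172. 108.  95.  95.  94.  94.  94.  94.  95.  97.
 105. 111. 115. 119. 121. 123. 123. 123. 124. 124. 124. 123. 123. 124.
 123. 132. 150. 164. 167. 158. 140. 128. 130. 132. 134. 136. 137. 139.
 141. 143. 146. 154. 165. 169. 170. 171. 171. 169. 170. 168. 138.  77.
  64.  66.  67.  66.]
```

```bash
python3 - <<'E'
from h import *
m=robot.camera_model('wrist');p,r=pose();R=np.array(m['R']);c=-R.T@np.array(m['t'])
off=r.inv().apply(c-p); Rt=R@r.as_matrix()
p5=np.array([.51712,-.10292,.18940]);r5=down(1.666)
R5=Rt@r5.as_matrix().T;c5=p5+r5.apply(off);m5=dict(m,R=R5,t=-R5@c5)
for y,z in ((-111,40),(-115,40),(-111,6),(-115,6),(-140,6),(-140,55),(-144,55)): print(y,z,np.round(pix(m5,cad(0,y,z)),1))
print(np.round(pix(m5,cad(-4,-80,25)),1))
a=cv2.imread('pics/w5.png')[20:260,110:400];cv2.imwrite('pics/w5c.png',cv2.resize(a,None,fx=2.5,fy=2.5,interpolation=cv2.INTER_CUBIC))
E
```

```text
-111 40 [257.4 204.7]
-115 40 [257.4 208. ]
-111 6 [256.9 195.6]
-115 6 [256.9 198.6]
-140 6 [256.8 217.1]
-140 55 [257.5 233.6]
-144 55 [257.5 236.9]
[253.8 175.2]
```

View pics/w5c.png

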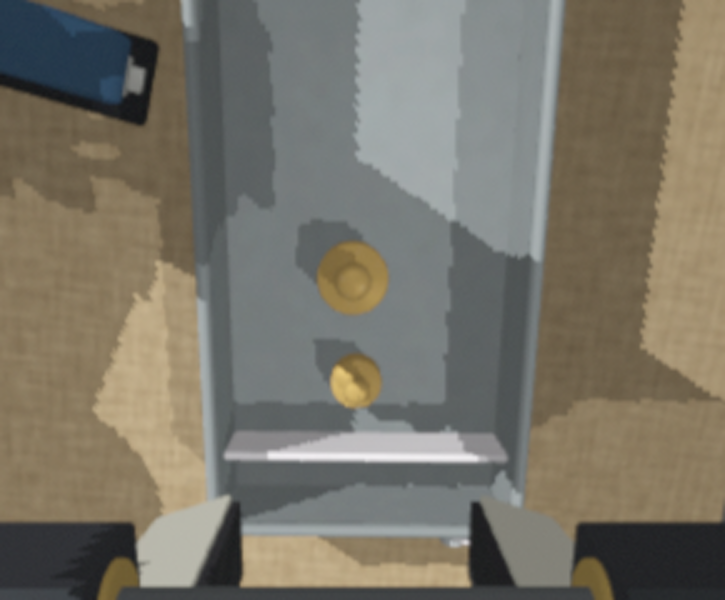

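The bay divider and outer wall appear about 2-3 px off the prediction. That is mostly wrist camera bias and leaves roughly 2 mm, which the current TCP y already covers. Lower slowly and watch the force.

arm_command --moves '[[[-0.008,0,0.0077],[0,0,0],0.04],[[-0.016,0,0.0153],[0,0,0],0.04],[[-0.025,0,0.024],[0,0,0],0.04],[[-0.035,0,0.0335],[0,0,0],0.04],[[-0.037,0,0.0355],[0,0,0],0.04]]'

```text
time: 35.45
tool_pos: [0.5128, -0.154, 0.1083]
tool_rot: [-3.141, -0.813, 1.667]
contact_force: [0.3, 0.1, -1.4]
opening: 0.0563
grip_force: 30.0
```

arm_command --moves '[[[-0.004,0,0.0038],[0,0,0],0.04],[[-0.008,0,0.0077],[0,0,0],0.04],[[-0.011,0,0.0105],[0,0,0],0.04],[[-0.013,0,0.0125],[0,0,0],0.04],[[-0.014,0,0.0135],[0,0,0],0.04]]'

```text
time: 35.95
tool_pos: [0.5137, -0.1543, 0.0909]
tool_rot: [3.139, -0.81, 1.67]
contact_force: [-0.8, -0.2, -0.6]
opening: 0.0561
grip_force: 30.0
```

```bash
python3 - <<'E'
from h import *
s=robot.observe();p,r=pose();print(p,s['opening'],s['tool_rot'],s['contact_force'],s['torque'],Rc.inv().apply(p-CC))
m,im=grab('side','d13')
k=cv2.inRange(cv2.cvtColor(im,cv2.COLOR_RGB2HSV),(100,110,20),(125,255,255));k[:150]=0;k[230:]=0;k[:,:250]=0;k[:,310:]=0
for c in cv2.findContours(k,0,2)[0]:
    if cv2.contourArea(c)>30: print(cv2.boundingRect(c),cv2.minAreaRect(c))
plan([(p-[0,0,.025],None)])
E
```

```text
[ 0.5136948  -0.15429739  0.09093431] 0.056135225160489036 [ 3.13857502 -0.81023199  1.67019808] [-0.79508721 -0.21424776 -0.57203221] [-0.62240376 -0.0364346  -0.01334893] [-0.01455959 -0.12849571  0.09093431]
[-0.018, -0.0, 0.017] [0.0, 0.0, 0.0] | d 0.025 ang 0
```

arm_command --moves '[[[-0.004,0,0.0038],[0,0,0],0.04],[[-0.007,0,0.0067],[0,0,0],0.04],[[-0.01,0,0.0096],[0,0,0],0.04],[[-0.012,0,0.0115],[0,0,0],0.04],[[-0.012,0,0.0115],[0,0,0],0.04]]'

```text
time: 36.5
tool_pos: [0.5135, -0.1541, 0.074]
tool_rot: [3.139, -0.811, 1.669]
contact_force: [-0.3, 0.6, -0.5]
opening: 0.0562
grip_force: 30.0
```

arm_command --moves '[[[-0.001,0,0.001],[0,0,0],0.04],[[-0.002,0,0.002],[0,0,0],0.04],[[-0.003,0,0.003],[0,0,0],0.04],[[-0.003,0,0.003],[0,0,0],0.04],[[-0.003,0,0.003],[0,0,0],0.04]]'

```text
time: 37.0
tool_pos: [0.5137, -0.1541, 0.0703]
tool_rot: [3.139, -0.81, 1.67]
contact_force: [-0.7, -0.0, -0.9]
opening: 0.0564
grip_force: 30.0
```

Still no contact, so down a couple more millimetres.

arm_command --moves '[[[-0.0007,0,0.0007],[0,0,0],0.04],[[-0.001,0,0.001],[0,0,0],0.04],[[-0.0015,0,0.0015],[0,0,0],0.04],[[-0.0015,0,0.0015],[0,0,0],0.04],[[-0.0015,0,0.0015],[0,0,0],0.04]]'

```text
time: 37.5
tool_pos: [0.5137, -0.1541, 0.0681]
tool_rot: [3.139, -0.81, 1.67]
contact_force: [0.3, 0.5, -2.0]
opening: 0.0562
grip_force: 30.0
```

arm_command --moves '[[[0,0,0],[0,0,0],0.04],[[0,0,0],[0,0,0],0.04],[[0,0,0],[0,0,0],0.04],[[0,0,0],[0,0,0],0.04],[[0,0,0],[0,0,0],0.04]]'

```text
time: 38.0
tool_pos: [0.5137, -0.1541, 0.0681]
tool_rot: [3.139, -0.81, 1.67]
contact_force: [0.2, -0.1, -0.8]
opening: 0.0563
grip_force: 30.0
```

arm_command --moves '[[[-0.0005,0,0.0005],[0,0,0],0.054],[[-0.0005,0,0.0005],[0,0,0],0.058],[[-0.0005,0,0.0005],[0,0,0],0.064],[[-0.0005,0,0.0005],[0,0,0],0.07],[[-0.0005,0,0.0005],[0,0,0],0.07]]' --squeeze 10

```text
time: 38.5
tool_pos: [0.5137, -0.1541, 0.0675]
tool_rot: [3.138, -0.81, 1.67]
contact_force: [-0.3, 0.2, 0.0]
opening: 0.0693
grip_force: 0.0
```

arm_command --moves '[[[0,0,0],[0,0,0],0.07],[[0,0,-0.01],[0,0,0],0.07],[[0,0,-0.02],[0,0,0],0.07],[[0,0,-0.04],[0,0,0],0.07],[[0,0,-0.06],[0,0,0],0.07]]'

```text
time: 39.0
tool_pos: [0.518, -0.1984, 0.1098]
tool_rot: [3.138, -0.81, 1.67]
contact_force: [-0.4, 0.4, -0.2]
opening: 0.0703
grip_force: 0.0
```

arm_command --moves '[[[0,0,-0.03],[0,0,0],0.07],[[0,0,-0.06],[0,0,0],0.07],[[0,0,-0.1],[0,0,0],0.07],[[0,0,-0.12],[0,0,0],0.07],[[0,0,-0.12],[0,0,0],0.07]]'

```text
time: 39.5
tool_pos: [0.5264, -0.2869, 0.1936]
tool_rot: [3.134, -0.805, 1.671]
contact_force: [-1.5, 0.3, -0.5]
opening: 0.0698
grip_force: 0.0
```

```bash
python3 - <<'E'
from h import *
s=robot.observe();p,r=pose();print(p,s['qpos'])
b=grab('side','d14')[1];a=grab('scene','s14')[1]
ms,md=robot.camera_model('scene'),robot.camera_model('side')
for n,m,im,box in (('S',ms,a,(225,180,300,255)),('D',md,b,(250,170,310,230))):
    k=cv2.inRange(cv2.cvtColor(im,cv2.COLOR_RGB2HSV),(100,110,20),(125,255,255));z=np.zeros_like(k);x0,y0,x1,y1=box;z[y0:y1,x0:x1]=k[y0:y1,x0:x1]
    for c in cv2.findContours(z,0,2)[0]:
        if cv2.contourArea(c)>30: print(n,cv2.boundingRect(c),np.round(cv2.boxPoints(cv2.minAreaRect(c)),1).tolist())
    for x in (-43,13):
        print(n,'pred bottom/top y=-127.5',np.round(pix(m,cad(x,-127.5,6)),1),np.round(pix(m,cad(x,-127.5,93)),1))
E
```

```text
[ 0.5263595  -0.28686179  0.1935933 ] [-0.85753143  0.87616083  0.92774402  0.47977656  1.99257401 -0.90595442]
S (258, 220, 8, 12) [[258.0, 220.0], [265.0, 220.0], [265.0, 231.0], [258.0, 231.0]]
S pred bottom/top y=-127.5 [249.3 246.8] [249.3 224.5]
S pred bottom/top y=-127.5 [264.8 240.7] [265.4 218.6]
D pred bottom/top y=-127.5 [282.5 214.3] [283.8 195.6]
D pred bottom/top y=-127.5 [268.8 210.9] [269.6 192.4]
```

```bash
python3 - <<'E'
from h import *
for f,box in (('pics/s14.png',(240,210,276,252)),('pics/d14.png',(262,186,292,222))):
    im=cv2.cvtColor(cv2.imread(f),cv2.COLOR_BGR2HSV);x0,y0,x1,y1=box
    k=((im[...,0]>100)&(im[...,0]<130)&(im[...,1]>80))
    print(f,box)
    for v in range(y0,y1): print(v,''.join('#' if k[v,u] else ('o' if im[v,u,2]>150 else '.') for u in range(x0,x1)))
E
```

```text
pics/s14.png (240, 210, 276, 252)
210 ooooooo.......ooooooooooo...........
211 ooooo..........ooo..ooooo...........
212 ooooo......o....oo...oooo...........
213 o.o.o............o...ooooo..........
214 ......................oooo..........
215 ....o.................ooooo.........
216 ...ooo.................oooo.........
217 ....oooooooo...........oooo.........
218 ....oooooooooo..........oooo........
219 ......ooooooooo.o....###.ooo........
220 ....ooooooooooooo.######.ooo........
221 ...ooooooooooooo..#######.ooo.......
222 .ooooooo...ooooo..#######.ooo.......
223 ...oooo........oo.########oooo......
224 ..................########oooo......
225 ............o.....########.ooo......
226 ............oo....########.oooo.....
227 .............o....########..ooo.....
228 ..................########..ooo.....
229 ..............o...########..oooo....
230 ............oooo..######.....ooo....
231 ..........oooooo..###........oooo...
232 ............oooo.............oooo...
233 ..........ooooo.ooo...........ooo...
234 o.......oooooooo..............oooo..
235 oo..ooooooooo.................oooo..

[... 1249 characters left out ...]

202 .....................ooooooooo
203 ..........................oooo
204 ............................oo
205 .o..........................oo
206 .o.........................ooo
207 ..........................oooo
208 ..........................o..o
209 .........................oo..o
210 .....................oo......o
211 .....................oo......o
212 .............................o
213 ............................oo
214 ............................oo
215 ............................oo
216 ......o.....................oo
217 ............................oo
218 ..oo.......................ooo
219 ..oo.......................ooo
220 ..........................oooo
221 .........................ooooo
```

```bash
python3 - <<'E'
from h import *
im=cv2.imread('pics/d14.png').astype(int)
print('b-r / v')
for v in range(184,222,2): print(v,' '.join('%4d'%(im[v,u,0]-im[v,u,2]) for u in range(256,296,2)),'|',' '.join('%3d'%im[v,u].max() for u in range(256,296,2)))
im=cv2.imread('pics/s14.png').astype(int)
for v in range(208,244,2): print(v,' '.join('%4d'%(im[v,u,0]-im[v,u,2]) for u in range(240,276,2)),'|',' '.join('%3d'%im[v,u].max() for u in range(240,276,2)))
E
```

```text
b-r / v
184  -57  -58  -57  -57  -59  -57  -59  -59  -57  -58  -57  -58  -58  -57  -59  -58  -57  -58  -57  -59 | 186 186 186 187 187 189 189 186 185 186 189 189 193 189 189 190 188 188 188 192
186  -58  -56  -59  -55  -58  -59  -58  -59  -58  -58  -58  -59  -57  -57  -59  -59  -58  -58  -57  -58 | 185 185 185 187 188 189 188 191 191 187 189 190 188 188 189 189 188 186 187 188
188  -58  -56  -59  -58  -58  -58  -56  -59  -59  -58  -57  -57  -57  -59  -59  -59  -56  -57  -59  -59 | 190 187 189 189 188 188 185 190 195 193 185 186 190 190 190 186 188 186 186 193
190  -20  -58  -58  -59  -12  -20  -40  -56  -60  -60  -58  -57  -58  -58  -59  -57  -57  -58  -58  -59 | 172 188 189 186  99 120 159 188 192 191 190 186 186 189 190 186 188 187 189 190
192    0  -20  -58  -25   12   14   22   13   -5    5  -40  -55  -57  -57  -59  -59  -58  -59  -58  -58 | 148 169 188 127  67  74  81  76  92 131 158 187 188 187 191 190 185 192 189 188
194    2    1  -21  -21   12    9    9   11   12   15   10  -55  -60  -58  -59  -57  -59  -57  -58  -59 | 158 149 170 115  66  67  63  67  67  72  69 181 192 189 
[... 4765 characters left out ...]
 105 106 104 105 171 229  86
236    6    4   -2   -4    1    9    5    4    5    6    6    4    5    6    5    4  -15   -7 | 219 183 184 182 165 159 122  97 105 106 105 106 106 106 104 109 238 144
238    9    9    8    7    4    5    5    6    5    5    4    5    5    5    6    4  -16  -15 | 161 191 169 128 100 108 107 108 107 105 105 104 104 106 107  95 229 238
240    7    6    5    6    5    6    6    6    6    6    6    5    6    6    7    4    5    4 | 161 161 108 107 107 107 107 107 106 106 107 106 107 107 106  95 107 112
242    8    8    4    6    7    6    6    7    5    6    5    6    6    6    3    4  -20  -45 | 161 162 109 107 106 106 106 108 106 107 104 106 104 106 103 104 107 136
```

```bash
python3 - <<'E'
from h import *
ms,md=robot.camera_model('scene'),robot.camera_model('side')
X=tri((258,221),(277.3,193.5));print('top -x corner caddy',1e3*Rc.inv().apply(X-CC))
for y in (-134.5,-127.5,-122,-118):
  for x in (-16,12,40): print(x,y,'S',np.round(pix(ms,cad(x,y,93)),1),'D',np.round(pix(md,cad(x,y,93)),1))
print('div top D',pix(md,cad(-16,-111,40)),pix(md,cad(40,-111,40)))
# timer and calc positions vs start
for n,f0,f1,box,lo,hi in (('timer','side0','d14',(170,245,205,275),(0,150,80),(10,255,255)),('calc','side0','d14',(262,160,300,182),(0,0,0),(180,255,90)),('calcS','scene0','s14',(315,275,375,320),(0,0,0),(180,255,90))):
    print(n,max(blobs(f'pics/{f0}.png',lo,hi,box,5),key=lambda b:b[0][4]),max(blobs(f'pics/{f1}.png',lo,hi,box,5),key=lambda b:b[0][4]))
E
```

```text
top -x corner caddy [ -15.66363508 -129.40494391   95.24332453]
-16 -134.5 S [258.4 222.9] D [277.5 193.1]
12 -134.5 S [266.4 219.9] D [270.5 191.5]
40 -134.5 S [274.2 217. ] D [263.6 189.9]
-16 -127.5 S [257.2 221.6] D [276.9 194. ]
12 -127.5 S [265.1 218.7] D [269.9 192.4]
40 -127.5 S [272.9 215.8] D [262.9 190.8]
-16 -122 S [256.2 220.6] D [276.4 194.8]
12 -122 S [264.2 217.7] D [269.4 193.2]
40 -122 S [271.9 214.9] D [262.4 191.6]
-16 -118 S [255.5 219.9] D [276.1 195.4]
12 -118 S [263.5 217. ] D [269.  193.7]
40 -118 S [271.2 214.2] D [262.  192.1]
div top D (np.float64(274.85537324959904), np.float64(207.8744406213765)) (np.float64(261.03167305907976), np.float64(204.54988630491573))
timer ([184, 255, 4, 5, 12], [185.5, 257.3]) ([183, 255, 8, 6, 42], [186.6, 257.5])
calc ([267, 172, 24, 5, 34], [278.4, 174.3]) ([267, 172, 24, 5, 29], [278.2, 174.3])
calcS ([321, 295, 46, 23, 274], [346.7, 305.9]) ([321, 295, 46, 23, 268], [346.8, 306.0])
```

The tin stands upright in the bay: its top is at z about 95 and y about -128. It has slid about 27 mm along x but is well clear of the walls. The timer and calculator have not moved. Now I'll close the tray.

```bash
python3 - <<'E'
from h import *
Y=np.pi/2+CY;H=cad(168,0,0);print(H)
plan([([.54,-.26,.26],tilt(Y,5)),([.61,-.13,.28],down(Y)),([H[0],H[1],.24],down(Y)),([H[0],H[1],.149],down(Y))])
E
```

```text
[ 0.68324247 -0.009064    0.        ]
[0.065, 0.017, -0.031] [0.001, -0.723, 0.002] | d 0.074 ang 41
[0.124, 0.082, -0.009] [-0.0, -0.087, 0.0] | d 0.149 ang 5
[0.113, 0.084, 0.04] [0.0, 0.0, 0.0] | d 0.147 ang 0
[0.0, -0.0, 0.091] [0.0, 0.0, 0.0] | d 0.091 ang 0
```

arm_command --moves '[[[0.065,0.017,-0.031],[0,-0.723,0],0.05],[[0.065,0.017,-0.031],[0,-0.723,0],0.05],[[0.065,0.017,-0.031],[0,-0.723,0],0.05],[[0.065,0.017,-0.031],[0,-0.723,0],0.05],[[0.065,0.017,-0.031],[0,-0.723,0],0.05]]'

```text
time: 40.1
tool_pos: [0.5405, -0.2584, 0.2602]
tool_rot: [3.139, -0.082, 1.671]
contact_force: [-1.5, 0.0, -0.1]
opening: 0.05
grip_force: 0.0
```

arm_command --moves '[[[0.124,0.082,-0.009],[0,-0.087,0],0.05],[[0.124,0.082,-0.009],[0,-0.087,0],0.05],[[0.124,0.082,-0.009],[0,-0.087,0],0.05],[[0.124,0.082,-0.009],[0,-0.087,0],0.05],[[0.124,0.082,-0.009],[0,-0.087,0],0.05]]'

```text
time: 40.6
tool_pos: [0.61, -0.1278, 0.2787]
tool_rot: [-3.141, -0.001, 1.672]
contact_force: [-0.6, 0.1, -0.6]
opening: 0.05
grip_force: 0.0
```

```bash
python3 - <<'E'
from h import *
print(pose()[0],robot.observe()['tool_rot'])
Y=np.pi/2+CY;H=cad(168,0,0)
plan([([H[0],H[1],.24],down(Y)),([H[0],H[1],.149],down(Y))])
E
```

```text
[ 0.60995119 -0.12779034  0.27867509] [-3.14132429e+00 -9.00132179e-04  1.67196362e+00]
[0.111, 0.085, 0.039] [-0.0, -0.001, 0.006] | d 0.145 ang 0
[0.0, -0.0, 0.091] [0.0, 0.0, 0.0] | d 0.091 ang 0
```

arm_command --moves '[[[0.111,0.085,0.039],[0,0,0.006],0.05],[[0.111,0.085,0.039],[0,0,0.006],0.05],[[0.111,0.085,0.039],[0,0,0.006],0.05],[[0.111,0.085,0.039],[0,0,0.006],0.05],[[0.111,0.085,0.039],[0,0,0.006],0.05]]' --squeeze 25

```text
time: 41.1
tool_pos: [0.6835, -0.0116, 0.2393]
tool_rot: [-3.14, -0.0, 1.662]
contact_force: [-1.1, -0.8, -0.7]
opening: 0.0501
grip_force: 0.0
```

arm_command --moves '[[[0,0,0.03],[0,0,0],0.05],[[0,0,0.06],[0,0,0],0.05],[[0,0,0.09],[0,0,0],0.05],[[0,0,0.09],[0,0,0],0.05],[[0,0,0.09],[0,0,0],0.05]]'

```text
time: 41.6
tool_pos: [0.6842, -0.0129, 0.152]
tool_rot: [3.14, 0.0, 1.66]
contact_force: [0.8, -0.3, -0.2]
opening: 0.0498
grip_force: 0.0
```

arm_command --moves '[[[0,0,0],[0,0,0],0.0],[[0,0,0],[0,0,0],0.0],[[0,0,0],[0,0,0],0.0],[[0,0,0],[0,0,0],0.0],[[0,0,0],[0,0,0],0.0]]'

```text
time: 42.1
tool_pos: [0.6837, -0.0111, 0.1514]
tool_rot: [3.141, -0.0, 1.662]
contact_force: [-14.8, -1.6, 6.5]
opening: 0.0149
grip_force: 7.3
```

arm_command --moves '[[[0,0,0],[0,0,0],0.0],[[0,0,0],[0,0,0],0.0],[[0,0,0],[0,0,0],0.0],[[0,0,0],[0,0,0],0.0],[[0,0,0],[0,0,0],0.0]]'

```text
time: 42.6
tool_pos: [0.683, -0.0111, 0.1514]
tool_rot: [-3.14, -0.0, 1.662]
contact_force: [-5.8, -0.0, 3.8]
opening: 0.013
grip_force: 25.0
```

arm_command --moves '[[[0,-0.0078,-0.0083],[0,0,0],0.0],[[0,-0.0162,-0.016],[0,0,0],0.0],[[0,-0.0255,-0.0227],[0,0,0],0.0],[[0,-0.0352,-0.0288],[0,0,0],0.0],[[0,-0.0455,-0.0337],[0,0,0],0.0]]'

```text
time: 43.1
tool_pos: [0.6381, -0.015, 0.1853]
tool_rot: [3.139, -0.001, 1.662]
contact_force: [2.4, 2.5, -5.9]
opening: 0.0128
grip_force: 25.0
```

arm_command --moves '[[[0,-0.0106,-0.0043],[0,0,0],0.0],[[0,-0.0216,-0.0073],[0,0,0],0.0],[[0,-0.0328,-0.0095],[0,0,0],0.0],[[0,-0.0442,-0.0103],[0,0,0],0.0],[[0,-0.0556,-0.0105],[0,0,0],0.0]]'

```text
time: 43.6
tool_pos: [0.5827, -0.0198, 0.1959]
tool_rot: [3.139, -0.001, 1.662]
contact_force: [0.9, 4.5, -5.4]
opening: 0.0127
grip_force: 25.0
```

arm_command --moves '[[[0,-0.0114,0.0011],[0,0,0],0.0],[[0,-0.0227,0.0031],[0,0,0],0.0],[[0,-0.0337,0.0063],[0,0,0],0.0],[[0,-0.0444,0.0103],[0,0,0],0.0],[[0,-0.0546,0.0154],[0,0,0],0.0]]'

```text
time: 44.1
tool_pos: [0.5279, -0.0244, 0.1805]
tool_rot: [3.139, -0.001, 1.662]
contact_force: [0.4, 4.7, -1.4]
opening: 0.0132
grip_force: 25.0
```

arm_command --moves '[[[0,-0.0098,0.0059],[0,0,0],0.0],[[0,-0.0189,0.0128],[0,0,0],0.0],[[0,-0.0275,0.0203],[0,0,0],0.0],[[0,-0.0351,0.0287],[0,0,0],0.0],[[0,-0.0422,0.0377],[0,0,0],0.0]]'

```text
time: 44.6
tool_pos: [0.4854, -0.028, 0.1421]
tool_rot: [3.141, -0.002, 1.662]
contact_force: [6.0, 7.8, 16.7]
opening: 0.0129
grip_force: 25.0
```

Closed at the stop (TCP 0.4854, 0.142, as at the start). Release and retreat upwards.

arm_command --moves '[[[0,0,0],[0,0,0],0.0],[[0,0,0],[0,0,0],0.05],[[0,0,0],[0,0,0],0.05],[[0,0,0],[0,0,0],0.05],[[0,0,-0.02],[0,0,0],0.05]]'

```text
time: 45.1
tool_pos: [0.4859, -0.0291, 0.1605]
tool_rot: [-3.14, -0.001, 1.662]
contact_force: [0.5, 0.1, 0.4]
opening: 0.0403
grip_force: 0.0
```

arm_command --moves '[[[0,0,-0.04],[0,0,0],0.05],[[0,0,-0.08],[0,0,0],0.05],[[0,0,-0.12],[0,0,0],0.05],[[0,0,-0.13],[0,0,0],0.05],[[0,0,-0.13],[0,0,0],0.05]]'

```text
time: 45.6
tool_pos: [0.4878, -0.0295, 0.2935]
tool_rot: [3.136, 0.001, 1.662]
contact_force: [0.1, -0.7, 0.1]
opening: 0.0498
grip_force: 0.0
```

```bash
python3 - <<'E'
from h import *
print(pose()[0])
a=grab('scene','s20')[1];b=grab('side','d20')[1]
s0,d0=cv2.imread('pics/scene0.png'),cv2.imread('pics/side0.png')
A,B=cv2.imread('pics/s20.png'),cv2.imread('pics/d20.png')
# tray region: compare with start
for n,x,y,box in (('scene tray',s0,A,(200,164,285,235)),('side tray',d0,B,(225,180,300,255))):
    x0,y0,x1,y1=box;d=np.abs(x[y0:y1,x0:x1].astype(int)-y[y0:y1,x0:x1]).max(2);print(n,'frac changed>40:',(d>40).mean())
for f in ('side0','d20'): print(f,'roll',max(blobs(f'pics/{f}.png',(5,80,120),(20,255,255),(236,210,262,226),3),key=lambda q:q[0][4],default=None))
print('timer',blobs('pics/d20.png',(0,150,80),(10,255,255),(170,245,205,275),5),'calcS',max(blobs('pics/s20.png',(0,0,0),(180,255,90),(315,275,375,320),5),key=lambda q:q[0][4]))
for v in range(200,240,2): print(v,' '.join('%4d'%(int(A[v,u,0])-int(A[v,u,2])) for u in range(240,280,2)))
E
```

```text
[ 0.48776697 -0.02951604  0.29352518]
scene tray frac changed>40: 0.3259320629660315
side tray frac changed>40: 0.2200888888888889
side0 roll ([240, 216, 12, 6, 50], [245.2, 218.4])
d20 roll ([241, 216, 11, 6, 49], [245.3, 218.4])
timer [([183, 255, 8, 6, 42], [186.6, 257.5])] calcS ([321, 295, 46, 23, 278], [346.8, 305.9])
200    3    0    1    0    0    0    1    1    1    0    0   -2   -1    0   -1    0    0    1  -11  -49
202    1    0    1    1    0    0    0    1    0    1    1    0   -2   -1   -3    0    1    0    1   -1
204    2    1    1    0    0    0    1    1    1    1    1    0    0   -1   -1   -2   -1    0    0    3
206    0    2   -1    1    0    0    1    1    1    1    1    1    1    0    1    2   -1   -1    0    0
208    0    1    3    2    1    0    0    2    1    1    1    1    1    1    0    0   -1    0    2    1
210   -2   -1    1    1    3    0    1    1    1    0    0    1    0    0    0    0    1    0    1    2
212    1   -1   -1    1    2    3    1    1    0    0    0    1    0    1    1    0    2    3    2    1
214    1    2    0   -1    2    2    2    1   
[... 605 characters left out ...]
3   -4   -3   -3   -2   -3   -3   -3   -3   -2   -3    7   16   12    5    4
228    0  -42  -47  -28    4  -33  -16   -4   -4   -1   -4   -2   -3   -3   -3   -2   -3   -2   -1    2
230    5    4    4    4  -81 -124  -79  -65   -7   13   -1   -2   -3   -3   -3   -4   -4   -5   -3   -3
232    5    4    5    3  -38  -99  -51   -6    6   20    7    5    2   -1   -3    0   -2   -4    1    1
234    8    5    4   -1   -4   -3   -4    5    6    3    4    3    5    3    3    4    1    1    2    4
236    7    4   -1   -3    1    9    5    3    6    5    6    4    4    3    3    3    3    4    4    5
238    9   10    8    6    4    5    5    6    4    5    6    6    5    5    4    5    3    4    3    4
```

The tray is back at its closed position: the label roll is at the same pixel as at the start. The tin is visible upright under it, and the timer and calculator have not moved.

```bash
python3 -c "from cell import robot; print(robot.hand_in())"
```

```text
the job is handed in; nothing more can be done
None
```

The kit is packed and handed in: the tamper, lot stamp and both brass weights stand in the large compartment (there was no steel cup), the ink tin stands on a short edge in the bay though it slid about 27 mm along it after release, the tray is closed, and the timer and calculator have not moved.

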